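# Refill and wind the clockwork bird feeder

## Robot

A 6-joint arm with a two-finger parallel gripper is mounted at the origin on the work surface. World frame = base frame: x ahead of the robot, y to its left, z up, the work surface at z = 0. Lengths are in mm, angles in rad, forces in N, time in s.
With the tool pointing down it reaches from about 350 to 775 mm from the base axis. Payload 7.3 kg.
Tool frame: the origin (TCP) lies at the very end of the fingers, on their centre line; the grasp point (between the pads) lies 19 mm behind it; z points along the fingers, x is the direction in which the jaws open and shut, and the axes are right-handed (so a half turn about z gives the same grasp; the last joint's range is limited). The gripper opens to 92 mm and grips with 3 to 60 N. Pads are 19 mm wide; open, the fingers measure 130 mm over their backs; the gripper's body (75 mm by 190 mm) begins 47 mm behind the grasp point.
Start: joints at [-1.291, 0.342, 1.524, -0, 1.275, -0.146], TCP at [216.875, -478.132, 226.741] pointing down, gripper open.
Joint ranges: [-2.53, 2.53], [-0.77, 2.02], [0.04, 2.7], [-1, 4.14], [0.28, 2.66], [-3.11, 3.11]. Speed limits (rad/s): [2.57, 2.57, 3.14, 3.14, 3.14, 3.14].

## Interface

Orientations are given as [roll, pitch, yaw] about the fixed x, y, z axes, in that order (R = Rz(yaw) Ry(pitch) Rx(roll)).
In Python, from plant import bot, capture, camera_params gives the robot as it stands.
- The arm moves only by the shell command python3 -m jog 'ROWS' [OPENING]. ROWS is a JSON object of lists of equal length, an entry for each row: "xyz": the shift along the world's x, y, z as a fraction of full scale, a list of three; "angular": the turn, a rotation vector about the world's x, y, z as a fraction of full scale, a list of three. In form: {"xyz": [[x, y, z], ...], "angular": [[wx, wy, wz], ...]}. A call has 1 to 10 rows; each row shifts and turns the pose as measured when the row begins; what a row does not reach is not made up. Full scale, the value 1, is 2 cm for a shift and 6 degrees for a turn. A row lasts 1/10 s, in which the tool goes at most 50 mm and 8.59 degrees, less where a joint would pass 70% of its speed; a pose out of reach is approached as far as the arm can. A call with a number of a shift or a turn outside -1 to 1 is refused whole. A call with a gripper value outside its range is refused whole. OPENING is the closure, from -1 (fully open) to 1 (shut), set as the call begins (- or left out, the last holds). The fingers move at their own pace and stop on an object; the grip force is fixed at half the most. Time passes only in rows, so rows that do not move let the fingers close. It gives the time, the measured TCP pose, the force and the opening at its end, in the units of the state.
- bot.get_obs(): the state, without advancing time (a new reading comes with each control period).
- capture(name): name is "side" or "top"; returns the picture (400x640x3 uint8, red, green, blue); there is no depth.
- camera_params(name): a dict with "fx", "fy", "cx", "cy" (pixels), "k1" (the pictures are not rectified: a ray, as slopes to the right and down, at radius r is drawn at 1 + k1 r^2 times it, then the intrinsics apply), "rvec" (rotation vector, rad) and "tvec" (3), from world to camera coordinates, as OpenCV has them. Camera axes: x right, y down, z forward; pixel columns grow to the right and rows downward; lengths in mm; the calibration is good to about 2 mm. A picture is of the moment at which its call begins. camera_params takes no time and is no camera call.
- bot.close_job(): hands the job in, once; it reports no verdict.
The state is a dict: "time": time; "joint_positions": joint angles; "dq": joint speeds; "tau": joint torques, N m; "tool_pos": TCP position; "tcp_rot": TCP orientation; "contact_force": force on the tool from outside, world axes, zero at the start; "moment": the same for the moment, N m; "grip_width": finger opening in mm.
Only numpy, scipy, OpenCV 4.12 (cv2) and the standard library are available. Lean on these libraries where they do the work, as an engineer would, in place of code of your own. Each camera call takes 0.05 s, during which the arm holds its last target.

## Task

Refill the clockwork feeder: lift its top tray up and over to the back until it rests open, put every refill cartridge that is out on the table into the hopper underneath, and swing the tray back down until it is fully closed. Then wind the key on its gearbox clockwise, in several part turns, until the spring is fully wound and the key will go no further. Leave all the other things where they are.

Things in the scene. Friction and masses are not known exactly. Their poses are not given: they have to be found in the camera images.
- feeder: The clockwork feeder, fixed to the table; origin on the table under the hopper's middle. Galvanised open hopper 118 (x) by 278 mm (y) outside, 62 mm high, 4 mm walls and floor; a grey gearbox 100 by 110 mm, also 62 mm high, standing 24 mm beyond its -y end on the same base, with the key on top. z up, x across the short side, away from the robot (up to 15 degrees askew), y along the hopper, away from the gearbox.
- hopper (a point): Middle of the hopper's inner floor, 4 mm above the table; axes as feeder. Inside it is 110 mm (x) by 270 mm (y), 58 mm deep: it holds five cartridges in one row along y.
- tray_arm (a joint): Angle a of the arms of the feeder's top tray, rad: 0 closed over the hopper, 2.09 swung over to the back, resting open on a stop. The tray hangs level from the arms' tips; each point of it moves on an 80 mm arc: by 0.080*(sin(a-1.047)+0.866) m along the feeder's +x (139 mm in all) and up by 0.080*(cos(a-1.047)-0.5) m (40 mm half-way, 0 at both ends). Let go, it sinks slowly to the nearer end.
- tray_handle (a point): Middle of the tray's bar handle: 12 mm wide and high, 98 mm long along the feeder's y, centre 113 mm above the table at either end of the swing, 47 mm over the tray's floor; two 8 mm posts carry it 45 mm each side of the middle. The aluminium tray (0.3 kg) is 116 by 276 mm, 22 mm deep, underside 63 mm above the table when closed.
- key (a joint): Angle of the winding key, rad, growing clockwise seen from above. 0: run down; 6.4: fully wound, a firm stop. It starts between 0 and 0.9. Turning takes 0.1 N m, rising to 0.18 N m as the spring winds; when let go the key stays where it is, but it can be turned back.
- key_grip (a point): Middle of the key's flat upright brass wing, on its vertical axis, 95 mm above the table, 225 mm from the hopper's middle along the feeder's -y. The wing is 38 mm long (this point's x), 10 mm thick (y), 28 mm high (79 to 107 mm above the table), on a 12 mm shaft from the gearbox's top at 62 mm. The point turns with the key. The tray's arms pass 80 mm from the axis.
- cartridge1_mid (a point): Centre of a refill cartridge: a closed grey plastic cylinder with a white cap, 40 mm across, 40 mm high, 56 to 112 g, standing on the table at the start (z axis along the cylinder). There are 3 to 5 cartridges; absent ones give None.
- cartridge2_mid (a point): Centre of another refill cartridge, same as cartridge1; may be absent.
- cartridge3_mid (a point): Centre of another refill cartridge, same as cartridge1; may be absent.
- cartridge4_mid (a point): Centre of another refill cartridge, same as cartridge1; may be absent.
- cartridge5_mid (a point): Centre of another refill cartridge, same as cartridge1; may be absent.
- cap_mid (a point): Centre of a domed steel feeder cap, 62 mm across, 36 mm high. Leave alone.
- jar_mid (a point): Centre of a small closed glass jar with a steel lid, 52 mm across, 58 mm high. Leave alone.
- collar_mid (a point): Centre of a dark steel collar ring, 60 mm outside, 42 mm hole, 18 mm high. Leave alone.
There are look-alikes about, which are no part of the job. Leave any orange or yellow look-alike of the part that bears cartridge4_mid alone.

How it is judged:
By the outcome, as a careful person would: the job done as asked, in the order asked, and still so for the second after the job is handed in, with the robot touching nothing.
Of cartridge1, cartridge2, cartridge3, cartridge4, cartridge5 only 3 to 5 are there at a start; the rules pass over those that are not, and their reading is None.
At some moment in a run one of cartridge1, cartridge2, cartridge3, cartridge4, cartridge5 may be knocked a few centimetres aside while the robot is not near it.
Once in a run the grip may slacken for a moment while it holds something.
It also fails if it takes over 210 s, if anything falls off the work surface, if the arm or the gripper's body presses on something with over 40 N, if the wrist force passes 120 N, or if a joint passes its speed limit or range.

## Working session

There is one attempt and no reset: what is moved stays moved. The work goes in short steps, Python scripts to look and compute and a shell command to move; the robot and the scene stay as the last step left them, time stands still between calls to the robot, and variables do not carry over. Pictures are saved under pics/ and viewed, and the job is handed in when it is done.

```bash
ls; mkdir -p pics; python3 - <<'E'
from plant import bot,capture,camera_params
import cv2
for n in("side","top"):
    cv2.imwrite(f"pics/{n}0.png",capture(n)[:,:,::-1]); print(n,camera_params(n))
print(bot.get_obs())
E
```

```text
pics
side {'fx': 501.0955451817469, 'fy': 501.0955451817469, 'cx': 321.420937095437, 'cy': 197.8643732014356, 'k1': -0.15386989509095253, 'rvec': array([2.42198638, 0.01707088, 0.02059434]), 'tvec': array([-585.051574  ,    5.22825289, 1338.69847345])}
top {'fx': 436.80004844030987, 'fy': 436.80004844030987, 'cx': 318.4045871087505, 'cy': 203.10582581545157, 'k1': -0.07983355783685461, 'rvec': array([ 2.1328052 , -2.13163854,  0.206038  ]), 'tvec': array([ -81.22533867,  618.4996047 , 1142.64398807])}
{'time': 0.1, 'joint_positions': array([-1.29102942e+00,  3.42683421e-01,  1.52493238e+00, -1.15719603e-05,
        1.27541514e+00, -1.45962261e-01]), 'dq': array([-1.72300473e-05, -1.43854678e-03, -3.18391918e-04, -5.89811018e-04,
       -8.15437569e-04, -3.25285065e-04]), 'tau': array([ 1.82896631e-03, -4.32006061e+01, -2.44694799e+01,  7.18412292e-02,
        5.26040629e-02, -4.29266777e-05]), 'tool_pos': array([ 216.7478735 , -477.75839424,  226.09490311]), 'tcp_rot': array([-3.14139441e+00,  1.42460255e-03, -1.14506364e+00]), 'contact_force': array([0.07712372, 0.07589937, 0.21587688]), 'moment': array([-0.00241234, -0.02286386, -0.0006917 ]), 'grip_width': 91.82417618360047}
```

View pics/side0.png

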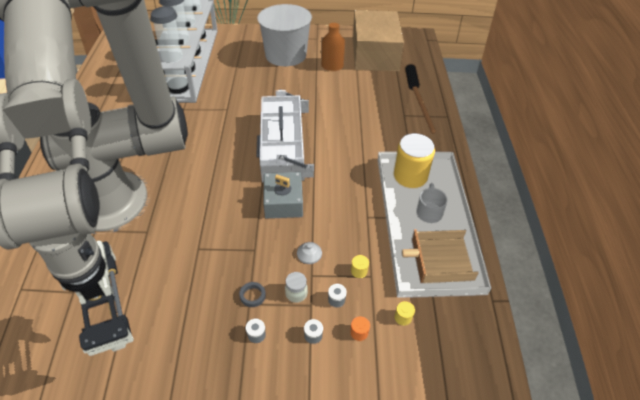

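View pics/top0.png

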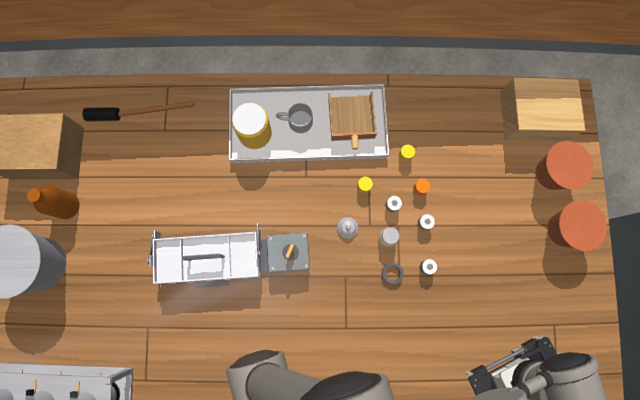

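```bash
cat > h.py <<'E'
import numpy as np,cv2
from plant import bot,capture,camera_params
def cam(n):
    p=camera_params(n); R=cv2.Rodrigues(np.array(p['rvec']))[0]; return p,R,np.array(p['tvec'])
def ray(n,u,v):
    p,R,t=cam(n); d=np.array([(u-p['cx'])/p['fx'],(v-p['cy'])/p['fy']]); s=d.copy()
    for _ in range(20): s=d/(1+p['k1']*(s@s))
    return -R.T@t, R.T@np.array([s[0],s[1],1])
def atz(n,u,v,z):
    c,d=ray(n,u,v); return c+d*(z-c[2])/d[2]
def tri(a,b):
    c1,d1=ray("top",*a); c2,d2=ray("side",*b)
    s=np.linalg.lstsq(np.c_[d1,-d2],c2-c1,rcond=None)[0]
    p,q=c1+s[0]*d1,c2+s[1]*d2; return (p+q)/2,np.linalg.norm(p-q)
def proj(n,P):
    p,R,t=cam(n); X=R@np.array(P,float)+t; s=X[:2]/X[2]; s=s*(1+p['k1']*(s@s)); return [p['fx']*s[0]+p['cx'],p['fy']*s[1]+p['cy']]
def crop(n,name,x0,y0,x1,y1,k):
    im=capture(n)[y0:y1,x0:x1,::-1]; cv2.imwrite(f"pics/{name}.png",cv2.resize(im,None,fx=k,fy=k,interpolation=cv2.INTER_CUBIC))
def feeder_frame(P0,yaw):
    R=np.array([[np.cos(yaw),-np.sin(yaw)],[np.sin(yaw),np.cos(yaw)]]); return lambda x,y,z: np.r_[np.array(P0)+R@[x,y],z]
E
python3 - <<'E'
from h import *
np.set_printoptions(precision=1,suppress=True)
crop("top","t1",140,210,320,300,4)
crop("top","t2",330,140,450,290,4)
crop("side","s1",240,80,330,230,4)
crop("side","s2",230,230,430,350,4)
for a,b in [((394,203),(337,292)),((427,222),(313,328)),((429,267),(255,327))]:
    print(tri(a,b),atz("top",*a,40),atz("side",*b,40))
E
```

```text
(array([ 622.1, -293.1,   37.4]), np.float64(1.137364048772299)) [ 622.2 -292.5   40. ] [ 621.4 -294.8   40. ]
(array([ 568.9, -383.9,   38.2]), np.float64(0.14309156339156037)) [ 568.6 -383.5   40. ] [ 569.  -384.8   40. ]
(array([ 444.4, -384.3,   38. ]), np.float64(0.12921133471661805)) [ 444.2 -383.8   40. ] [ 444.7 -385.3   40. ]
```

View pics/t1.png

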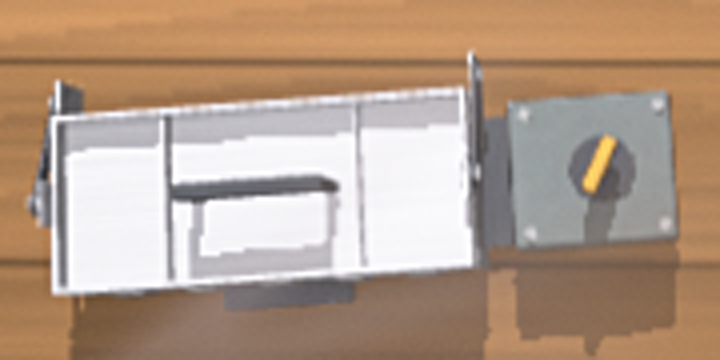

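View pics/s1.png

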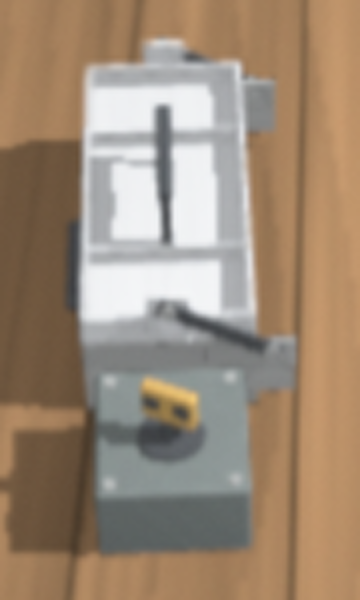

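View pics/t2.png

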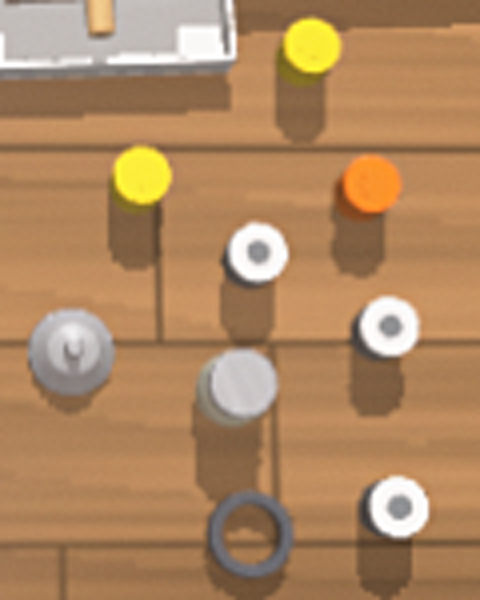

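View pics/s2.png

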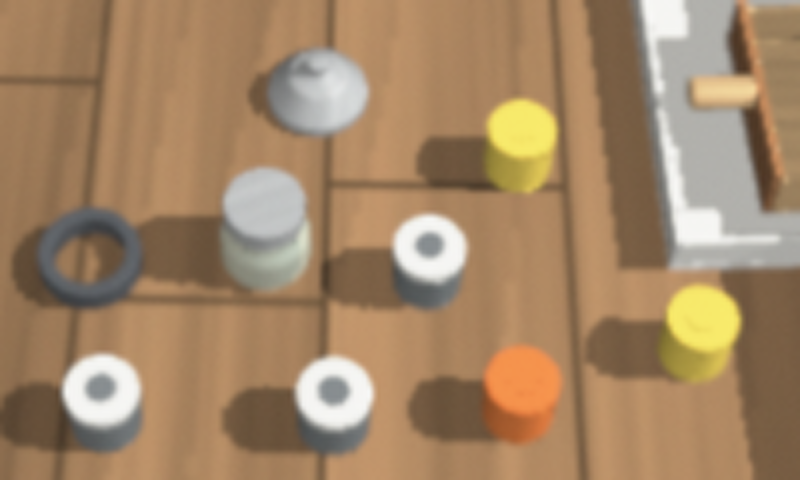

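```bash
python3 - <<'E'
from h import *
np.set_printoptions(precision=1,suppress=True)
f=lambda n,x,y,z:atz(n,140+x/4,210+y/4,z)
g=lambda x,y,z:atz("side",240+x/4,80+y/4,z)
G=[f("top",*p,62) for p in[(508,103),(668,92),(678,236),(516,248)]]
T=[f("top",*p,85) for p in[(52,118),(462,88),(474,268),(54,294)]]
print(np.array(G),np.array(T),np.mean(G,0),np.mean(T,0))
for e in (np.array(G)[0]-np.array(G)[1],np.array(G)[3]-G[2],np.array(T)[0]-T[1],T[3]-T[2]): print(np.linalg.norm(e),np.degrees(np.arctan2(-e[0],e[1])))
K=[f("top",608,138,107),f("top",590,192,107)];print(K,np.mean(K,0))
H=[f("top",172,190,119),f("top",336,184,119)];print(H,np.mean(H,0))
print("side T",[g(*p,85) for p in[(88,66),(240,62),(252,318),(82,322)]],"H",g(162,105,119),g(167,242,119),"K",g(145,378,107),g(198,400,107))
print("G side",[g(*p,62) for p in[(98,372),(250,368),(248,495),(98,495)]])
E
```

```text
[[527.8  57.8  62. ]
 [535.5 -50.   62. ]
 [439.1 -57.   62. ]
 [431.   50.7  62. ]] [[514.2 359.4  85. ]
 [535.3  86.1  85. ]
 [417.5  75.6  85. ]
 [398.8 351.1  85. ]] [483.4   0.4  62. ] [466.4 218.   85. ]
108.09001511967531 4.044083720311768
108.02878231899045 4.289075031211015
274.09379272951765 4.405660462222546
276.20722382205344 3.883694185376038
[array([500.5, -12. , 107. ]), array([465.7,  -0.7, 107. ])] [483.1  -6.4 107. ]
[array([465.3, 266. , 119. ]), array([469.7, 160.6, 119. ])] [467.5 213.3 119. ]
side T [array([400.4, 351.9,  85. ]), array([515.8, 359.7,  85. ]), array([533.9,  81.2,  85. ]), array([421. ,  74.6,  85. ])] H [463.8 262.9 119. ] [476.3 117.3 119. ] K [468.8   3.  107. ] [503.3 -15.3 107. ]
G side [array([432.1,  50.9,  62. ]), array([533.1,  57.1,  62. ]), array([535.4, -54.3,  62. ]), array([441. , -56.5,  62. ])]
```

```bash
python3 -m jog '{"xyz":[[1,1,0],[1,1,0],[1,1,0],[1,1,0],[1,1,0],[1,1,0],[1,1,0],[1,1,0],[1,1,0],[1,1,0]],"angular":[[0,0,1],[0,0,1],[0,0,1],[0,0,1],[0,0,1],[0,0,1],[0,0,1],[0,0,1],[0,0,1],[0,0,1]]}' -1
python3 -m jog '{"xyz":[[0.5,1,0],[0.5,1,0],[0.5,1,0],[0,1,0],[0,1,0],[0,1,0],[0,1,0],[0,1,0],[0,1,0],[0,1,0]],"angular":[[0,0,0.8],[0,0,0.8],[0,0,0],[0,0,0],[0,0,0],[0,0,0],[0,0,0],[0,0,0],[0,0,0],[0,0,0]]}'
```

```text
time: 1.3
tool_pos: [420.8, -272.2, 225.9]
tcp_rot: [3.141, 0.0, -0.063]
contact_force: [-0.0, 0.2, 0.5]
grip_width: 91.5
time: 2.3
tool_pos: [453.7, -62.9, 225.2]
tcp_rot: [3.141, -0.0, 0.117]
contact_force: [1.2, -0.6, 0.4]
grip_width: 91.7
```

```bash
python3 -m jog '{"xyz":[[0,1,0],[0,1,0],[0,1,0],[0,1,0],[0,1,0],[0,1,0],[0,1,0],[0,1,0],[0,1,-0.5],[0.6,1,-0.5]],"angular":[[0,0,-0.4],[0,0,0],[0,0,0],[0,0,0],[0,0,0],[0,0,0],[0,0,0],[0,0,0],[0,0,0],[0,0,0]]}'
python3 - <<'E'
from h import *
cv2.imwrite("pics/side1.png",capture("side")[:,:,::-1])
E
```

```text
time: 3.3
tool_pos: [464.7, 145.8, 206.3]
tcp_rot: [3.141, -0.003, 0.074]
contact_force: [0.3, -0.2, -0.4]
grip_width: 91.9
```

View pics/side1.png

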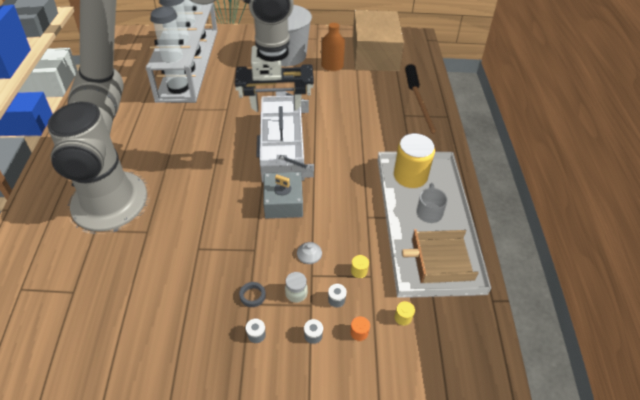

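```bash
python3 - <<'E'
from h import *
print(proj("side",bot.get_obs()['tool_pos']),proj("side",[466.6,217.5,113]))
E
python3 -m jog '{"xyz":[[0,1,-1],[0,1,-1],[0,1,-1],[0,0.4,-0.6],[0,0,0]],"angular":[[0,0,0],[0,0,0],[0,0,0],[0,0,0],[0,0,0]]}'
python3 - <<'E'
from h import *
crop("top","t3",140,190,340,310,4)
E
```

```text
[np.float64(277.36456663346735), np.float64(107.80633981262467)] [np.float64(280.5623366278548), np.float64(118.04358274154801)]
time: 3.85
tool_pos: [466.9, 218.9, 130.2]
tcp_rot: [-3.141, -0.005, 0.076]
contact_force: [-1.0, 0.2, -0.4]
grip_width: 91.7
```

View pics/t3.png

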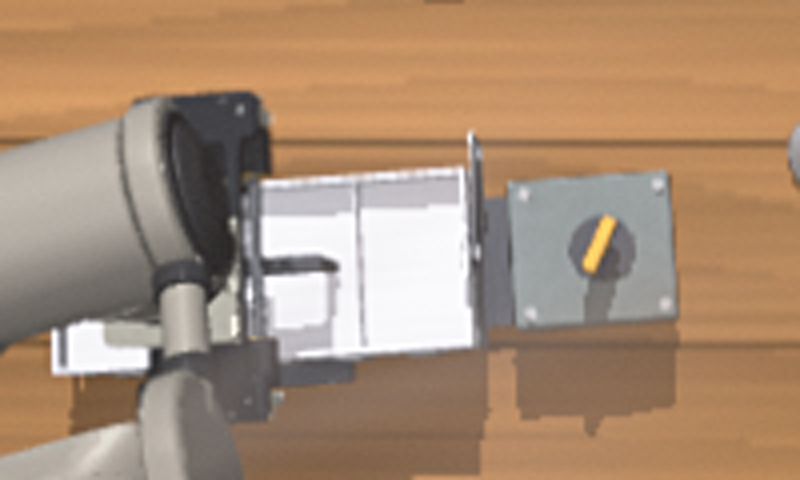

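```bash
python3 -m jog '{"xyz":[[0,0,-1],[0,0,-0.7],[0,0,0]],"angular":[[0,0,0],[0,0,0],[0,0,0]]}'
python3 -m jog '{"xyz":[[0,0,0],[0,0,0],[0,0,0],[0,0,0],[0,0,0],[0,0,0],[0,0,0],[0,0,0]],"angular":[[0,0,0],[0,0,0],[0,0,0],[0,0,0],[0,0,0],[0,0,0],[0,0,0],[0,0,0]]}' 1
```

```text
time: 4.2
tool_pos: [469.7, 216.8, 99.6]
tcp_rot: [-3.141, -0.011, 0.074]
contact_force: [0.9, -0.4, 0.1]
grip_width: 92.1
time: 5.0
tool_pos: [472.4, 215.8, 104.4]
tcp_rot: [-3.139, -0.019, 0.073]
contact_force: [-0.1, 0.2, 0.0]
grip_width: 32.5
```

```bash
python3 -m jog '{"xyz":[[-0.2,0,-0.4],[0,0,0]],"angular":[[0,0.18,0],[0,0,0]]}'
python3 -m jog '{"xyz":[[0,0,0],[0,0,0]],"angular":[[0,0,0],[0,0,0]]}'
```

```text
time: 5.2
tool_pos: [467.9, 215.9, 95.8]
tcp_rot: [-3.138, 0.002, 0.073]
contact_force: [-0.1, -0.7, -0.2]
grip_width: 16.7
time: 5.4
tool_pos: [468.0, 215.9, 95.8]
tcp_rot: [-3.138, 0.002, 0.073]
contact_force: [-0.4, 0.1, 1.9]
grip_width: 11.5
```

```bash
python3 -m jog '{"xyz":[[0.34,0.024,0.5],[0.41,0.03,0.44],[0.47,0.034,0.37],[0.52,0.037,0.3],[0.56,0.04,0.22]],"angular":[[0,0,0],[0,0,0],[0,0,0],[0,0,0],[0,0,0]]}'
```

```text
time: 5.9
tool_pos: [502.9, 218.4, 127.8]
tcp_rot: [-3.14, 0.032, 0.074]
contact_force: [-9.9, -1.2, 10.5]
grip_width: 11.7
```

```bash
python3 -m jog '{"xyz":[[0.56,0.04,0.22],[0.585,0.042,0.13],[0.6,0.043,0.045],[0.6,0.043,-0.03],[0.59,0.042,-0.1],[0.56,0.04,-0.18]],"angular":[[0,-0.15,0],[0,-0.15,0],[0,0,0],[0,0,0],[0,0,0],[0,0,0]]}'
```

```text
time: 6.5
tool_pos: [566.2, 223.0, 130.3]
tcp_rot: [3.139, 0.019, 0.074]
contact_force: [-3.1, 0.2, 1.9]
grip_width: 11.8
```

```bash
python3 -m jog '{"xyz":[[0.49,0.035,-0.2],[0.46,0.033,-0.28],[0.42,0.03,-0.35],[0.36,0.026,-0.4],[0.32,0.022,-0.45]],"angular":[[0,-0.1,0],[0,-0.1,0],[0,0,0],[0,0,0],[0,0,0]]}'
```

```text
time: 7.0
tool_pos: [607.3, 226.0, 94.0]
tcp_rot: [3.137, 0.003, 0.074]
contact_force: [-21.3, -3.6, 39.9]
grip_width: 11.6
```

```bash
python3 -m jog '{"xyz":[[0,0,0.05],[0,0,0]],"angular":[[0,0,0],[0,0,0]]}' 
python3 -m jog '{"xyz":[[0,0,0],[0,0,0],[0,0,0],[0,0,0]],"angular":[[0,0,0],[0,0,0],[0,0,0],[0,0,0]]}' -0.3
python3 -m jog '{"xyz":[[0,0,1],[0,0,1],[0,0,1],[0,-0.5,1],[0,-1,1],[0,-1,1],[0,-1,0.5],[-0.5,-1,0],[-0.5,-1,0],[-0.5,-1,0]],"angular":[[0,0,0],[0,0,0],[0,0,0],[0,0,-1],[0,0,-1],[0,0,-1],[0,0,-1],[0,0,-1],[0,0,-1],[0,0,-1]]}'
python3 - <<'E'
from h import *
cv2.imwrite("pics/top2.png",capture("top")[:,:,::-1])
cv2.imwrite("pics/side2.png",capture("side")[:,:,::-1])
E
```

```text
time: 7.2
tool_pos: [608.0, 226.0, 93.6]
tcp_rot: [3.137, 0.004, 0.074]
contact_force: [-3.0, 0.0, 4.0]
grip_width: 12.6
time: 7.6
tool_pos: [609.8, 226.0, 92.8]
tcp_rot: [3.137, 0.0, 0.074]
contact_force: [-0.1, 0.7, -0.9]
grip_width: 40.0
time: 8.6
tool_pos: [579.4, 93.8, 227.7]
tcp_rot: [3.141, -0.003, -0.682]
contact_force: [-0.5, -0.5, 0.0]
grip_width: 59.5
```

View pics/top2.png

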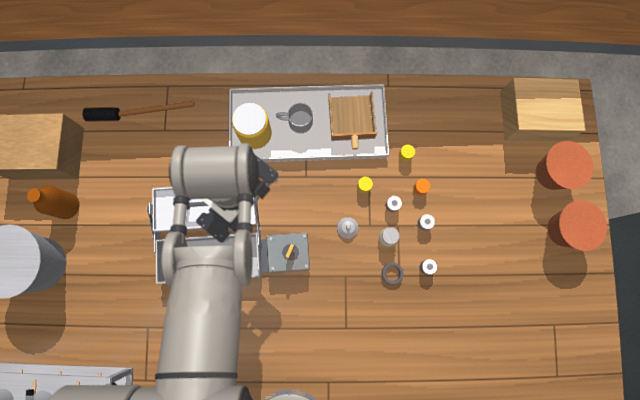

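View pics/side2.png

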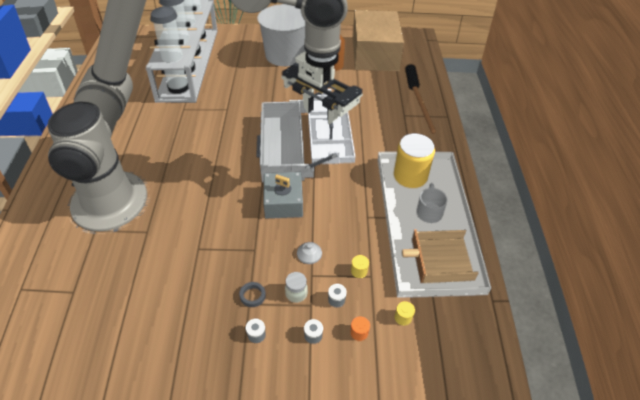

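```bash
python3 -m jog '{"xyz":[[0,-1,0],[0,-1,0],[0,-1,0],[0.2,-1,0],[0.2,-1,0],[0.2,-1,0],[0.2,-1,0],[0.2,-1,0],[0.2,-1,0],[0.2,-1,0]],"angular":[[0,0,-1],[0,0,-1],[0,0,-1],[0,0,-1],[0,0,-1],[0,0,-1],[0,0,-0.9],[0,0,0],[0,0,0],[0,0,0]]}'
python3 -m jog '{"xyz":[[0.2,-1,0],[0.2,-1,0],[0.2,-1,0],[0.2,-1,0],[0.2,-1,0],[0,-1,-0.5],[0,-1,-0.5],[0,-0.6,-0.5],[0,0,-0.5]],"angular":[[0,0,0],[0,0,0],[0,0,0],[0,0,0],[0,0,0],[0,0,0],[0,0,0],[0,0,0],[0,0,0]]}'
```

```text
time: 9.7
tool_pos: [611.4, -107.4, 228.6]
tcp_rot: [-3.136, -0.002, -1.411]
contact_force: [0.5, 0.1, -0.2]
grip_width: 59.7
time: 10.6
tool_pos: [635.9, -265.6, 184.7]
tcp_rot: [-3.132, -0.003, -1.398]
contact_force: [-0.8, 0.3, 0.2]
grip_width: 59.7
```

```bash
python3 -m jog '{"xyz":[[-0.4,-0.8,-0.5],[-0.3,-0.6,-1],[0,0,-1],[0,0,-1],[0,0,-1],[0,0,-0.3],[0,0,0]],"angular":[[-0.09,0,-0.6],[0,0,-0.35],[0,0,0],[0,0,0],[0,0,0],[0,0,0],[0,0,0]]}'
python3 - <<'E'
from h import *
crop("side","s3",230,230,430,350,4)
E
```

```text
time: 11.3
tool_pos: [619.0, -288.7, 78.1]
tcp_rot: [-3.14, -0.005, -1.498]
contact_force: [0.5, -0.3, 0.1]
grip_width: 59.9
```

View pics/s3.png

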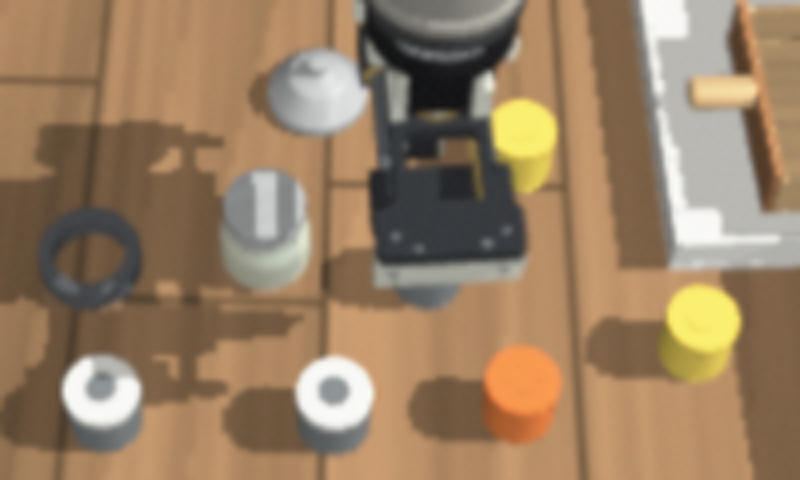

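```bash
python3 -m jog '{"xyz":[[0.15,-0.23,-0.8],[0,0,-1],[0,0,-1],[0,0,-0.3],[0,0,0]],"angular":[[0,0.04,0],[0,0,0],[0,0,0],[0,0,0],[0,0,0]]}'
```

```text
time: 11.85
tool_pos: [625.5, -295.1, 17.0]
tcp_rot: [-3.137, -0.01, -1.497]
contact_force: [-0.0, 0.0, -0.3]
grip_width: 59.5
```

```bash
python3 -m jog '{"xyz":[[-0.15,0.08,-0.2],[0,0,0],[0,0,0],[0,0,0],[0,0,0]],"angular":[[0,0.08,0],[0,0,0],[0,0,0],[0,0,0],[0,0,0]]}' 1
python3 -m jog '{"xyz":[[0,0,0],[0,0,0]],"angular":[[0,0,0],[0,0,0]]}' 1
```

```text
time: 12.35
tool_pos: [624.0, -294.3, 15.9]
tcp_rot: [3.141, -0.012, -1.497]
contact_force: [0.2, -0.1, -1.2]
grip_width: 39.6
time: 12.55
tool_pos: [624.1, -294.4, 16.3]
tcp_rot: [3.142, -0.013, -1.497]
contact_force: [0.0, -0.5, -0.9]
grip_width: 39.5
```

```bash
python3 -m jog '{"xyz":[[0,0,1],[0,0,1],[0,0,1],[-0.3,0.3,1],[-0.3,1,1],[-0.3,1,1],[-0.3,1,1],[-0.3,1,0],[-0.3,1,0],[-0.3,1,0]],"angular":[[0,0.12,0],[0,0,0],[0,0,0],[0,0,0],[0,0,0],[0,0,0],[0,0,0],[0,0,0],[0,0,0],[0,0,0]]}'
python3 -m jog '{"xyz":[[-0.3,1,0],[-0.3,1,0],[-0.3,1,0],[-0.3,1,0],[-0.3,1,0],[-0.3,1,0],[-0.3,1,0],[-0.3,1,0],[-0.3,1,0],[-0.3,1,0]],"angular":[[0,0,0],[0,0,0],[0,0,0],[0,0,0],[0,0,0],[0,0,0],[0,0,0],[0,0,0],[0,0,0],[0,0,0]]}'
```

```text
time: 13.55
tool_pos: [579.3, -166.7, 160.9]
tcp_rot: [3.129, -0.012, -1.501]
contact_force: [0.2, 0.0, -1.2]
grip_width: 39.3
time: 14.55
tool_pos: [516.0, 41.3, 162.9]
tcp_rot: [3.132, -0.012, -1.502]
contact_force: [0.4, 0.7, -0.9]
grip_width: 39.5
```

```bash
python3 -m jog '{"xyz":[[-0.3,1,0],[-0.3,1,0],[-0.3,1,0],[-0.3,1,0],[-0.3,1,0],[-0.3,1,0],[-0.3,1,0],[-0.2,1,0],[-0.2,1,0],[-0.1,1,0]],"angular":[[0.12,-0.08,0],[0,0,0],[0,0,0],[0,0,0],[0,0,0],[0,0,0],[0,0,0],[0,0,0],[0,0,0],[0,0,0]]}'
python3 -m jog '{"xyz":[[-0.1,1,0],[0,0.5,-0.5],[0,0,-0.7],[0,0,0]],"angular":[[0,0,0],[0,0,0],[0,0,0],[0,0,0]]}'
python3 - <<'E'
from h import *
crop("side","s4",240,60,390,210,4)
E
```

```text
time: 15.55
tool_pos: [460.6, 249.5, 165.1]
tcp_rot: [-3.137, 0.0, -1.502]
contact_force: [0.1, 0.1, -0.4]
grip_width: 39.3
time: 15.95
tool_pos: [457.9, 282.8, 139.9]
tcp_rot: [-3.136, 0.001, -1.499]
contact_force: [0.0, -0.3, -0.4]
grip_width: 39.3
```

View pics/s4.png

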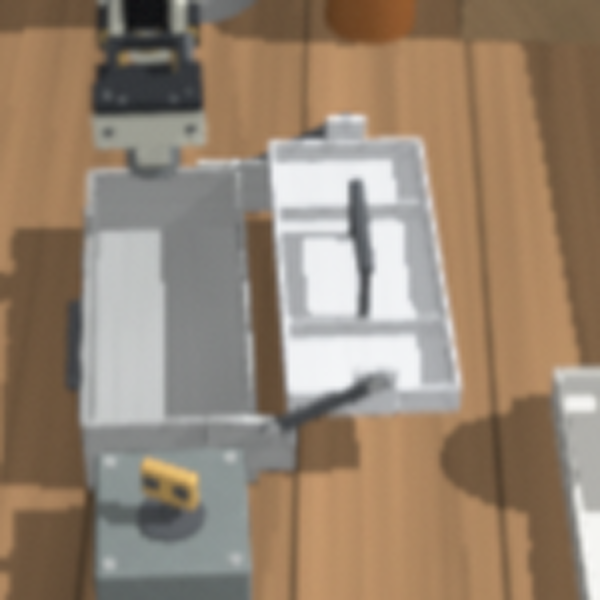

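```bash
python3 -m jog '{"xyz":[[0.05,0.4,-0.9],[0,0,-1],[0,0,-1],[0,0,-1],[0,0,-0.3],[0,0,0]],"angular":[[0,0,0],[0,0,0],[0,0,0],[0,0,0],[0,0,0],[0,0,0]]}'
```

```text
time: 16.6
tool_pos: [462.8, 289.3, 57.4]
tcp_rot: [-3.129, 0.003, -1.503]
contact_force: [0.7, -0.2, -1.4]
grip_width: 39.2
```

```bash
python3 -m jog '{"xyz":[[-0.1,0.05,-0.8],[-0.05,0,-0.6],[-0.05,0,-0.3],[0,0,0]],"angular":[[0,0.1,0],[0,0,0],[0,0,0],[0,0,0]]}'
```

```text
time: 17.0
tool_pos: [460.1, 290.5, 23.0]
tcp_rot: [-3.136, 0.005, -1.504]
contact_force: [-0.2, 1.8, -1.0]
grip_width: 39.5
```

```bash
python3 -m jog '{"xyz":[[0,0,-0.1],[0,0,0],[0,0,0],[0,0,0],[0,0,0]],"angular":[[0,0,0],[0,0,0],[0,0,0],[0,0,0],[0,0,0]]}' -0.15
python3 -m jog '{"xyz":[[0,0,1],[0,0,1],[0,0,1],[0,0,1],[0,0,1],[0,-1,1],[0,-1,1],[0,-1,0],[0,-1,0],[0,-1,0]],"angular":[[0,0,0],[0,0,0],[0,0,0],[0,0,0],[0,0,0],[0,0,0],[0,0,0],[0,0,0],[0,0,0],[0,0,0]]}'
python3 - <<'E'
from h import *
crop("side","s5",240,60,390,210,4)
E
```

```text
time: 17.5
tool_pos: [461.1, 291.2, 22.3]
tcp_rot: [-3.133, 0.006, -1.503]
contact_force: [-0.1, 0.4, 0.6]
grip_width: 52.5
time: 18.5
tool_pos: [460.7, 189.9, 170.1]
tcp_rot: [-3.128, 0.007, -1.499]
contact_force: [0.2, 0.3, -0.1]
grip_width: 52.8
```

View pics/s5.png

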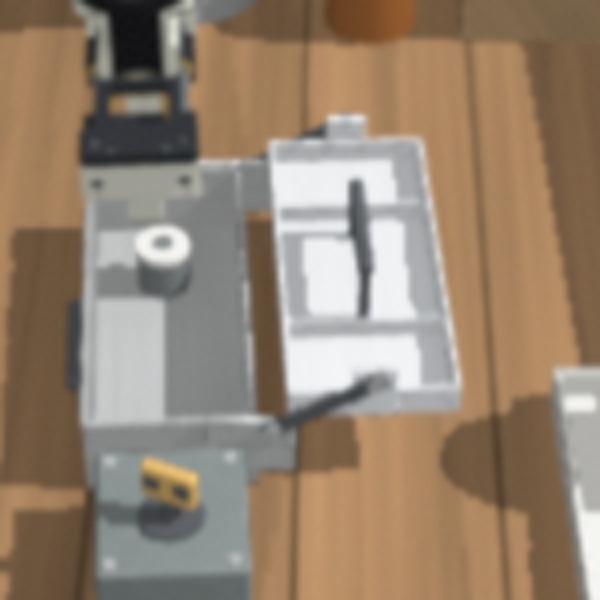

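```bash
python3 -m jog '{"xyz":[[0.2,-1,0],[0.2,-1,0],[0.2,-1,0],[0.2,-1,0],[0.2,-1,0],[0.2,-1,0],[0.2,-1,0],[0.2,-1,0],[0.2,-1,0],[0.2,-1,0]],"angular":[[0,0.12,0],[0,0,0],[0,0,0],[0,0,0],[0,0,0],[0,0,0],[0,0,0],[0,0,0],[0,0,0],[0,0,0]]}' -0.3
python3 -m jog '{"xyz":[[0.2,-1,0],[0.2,-1,0],[0.2,-1,0],[0.2,-1,0],[0.2,-1,0],[0.2,-1,0],[0.2,-1,0],[0.2,-1,0],[0.2,-1,0],[0.2,-1,0]],"angular":[[0,0,0],[0,0,0],[0,0,0],[0,0,0],[0,0,0],[0,0,0],[0,0,0],[0,0,0],[0,0,0],[0,0,0]]}'
python3 - <<'E'
from h import *
crop("top","t6",310,140,460,290,4)
crop("side","s6",230,230,430,350,4)
E
```

```text
time: 19.55
tool_pos: [501.7, -16.8, 172.1]
tcp_rot: [-3.138, 0.008, -1.499]
contact_force: [-0.3, -0.1, 0.0]
grip_width: 59.7
time: 20.55
tool_pos: [544.5, -222.6, 173.2]
tcp_rot: [-3.136, 0.008, -1.499]
contact_force: [0.9, 1.0, 0.4]
grip_width: 59.8
```

View pics/s6.png

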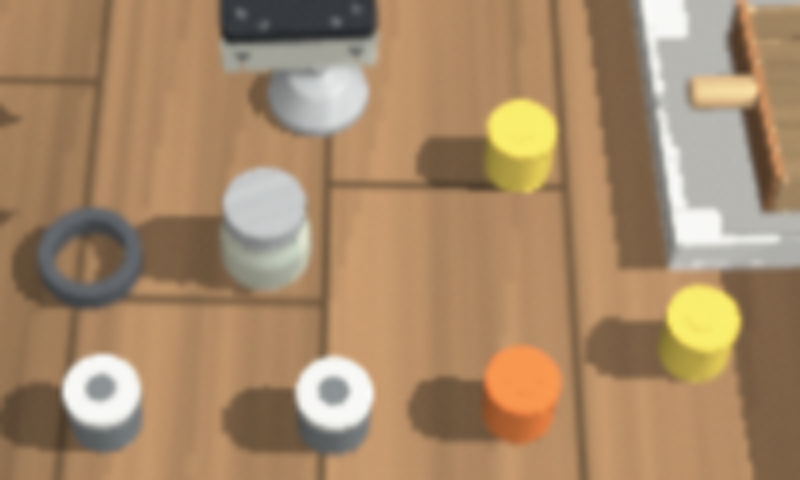

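View pics/t6.png

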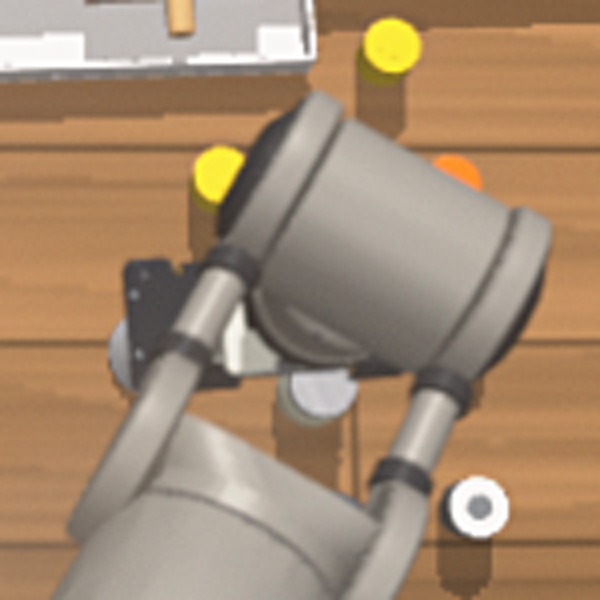

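```bash
python3 -m jog '{"xyz":[[0.2,-1,0],[0.2,-1,0],[0.2,-1,0],[0.2,-1,0],[0.1,-1,-0.5],[0,-1,-0.7],[0,-1,-1],[0,-0.7,-1],[0,0,-0.5],[0,0,0]],"angular":[[0,0,0],[0,0,0],[0,0,0],[0,0,0],[0,0,0],[0,0,0],[0,0,0],[0,0,0],[0,0,0],[0,0,0]]}'
```

```text
time: 21.65
tool_pos: [561.9, -376.8, 90.9]
tcp_rot: [-3.139, 0.015, -1.499]
contact_force: [-0.4, -0.2, 1.2]
grip_width: 59.6
```

```bash
python3 -m jog '{"xyz":[[0.2,-0.25,-0.8],[0,0,-1],[0,0,-1],[0,0,-0.5],[0,0,0]],"angular":[[-0.12,0,0],[0,0,0],[0,0,0],[0,0,0],[0,0,0]]}'
```

```text
time: 22.15
tool_pos: [567.6, -378.8, 25.6]
tcp_rot: [-3.138, 0.001, -1.496]
contact_force: [-0.7, 0.3, 0.5]
grip_width: 59.9
```

```bash
python3 -m jog '{"xyz":[[0.05,-0.25,-0.48],[0,0,0],[0,0,0]],"angular":[[0,0,0],[0,0,0],[0,0,0]]}'
python3 -m jog '{"xyz":[[0,0,0],[0,0,0],[0,0,0],[0,0,0],[0,0,0],[0,0,0]],"angular":[[0,0,0],[0,0,0],[0,0,0],[0,0,0],[0,0,0],[0,0,0]]}' 1
```

```text
time: 22.45
tool_pos: [570.2, -384.5, 18.1]
tcp_rot: [-3.135, -0.002, -1.495]
contact_force: [0.8, -0.3, 0.1]
grip_width: 59.9
time: 23.05
tool_pos: [570.7, -385.1, 19.9]
tcp_rot: [-3.133, -0.003, -1.495]
contact_force: [0.3, -0.4, -1.3]
grip_width: 39.6
```

```bash
python3 -m jog '{"xyz":[[0,0,0],[0,0,0],[0,0,-0.4]],"angular":[[0,0,0],[0,0,0],[0,0,0]]}' -0.1
python3 -m jog '{"xyz":[[0,0,0],[0,0,0],[0,0,0],[0,0,0]],"angular":[[0,0,0],[0,0,0],[0,0,0],[0,0,0]]}' 1
python3 -m jog '{"xyz":[[0,0,1],[0,0,1],[0,0,1],[0,0.3,1],[-0.2,1,1],[-0.2,1,1],[-0.2,1,1],[-0.2,1,0],[-0.2,1,0],[-0.2,1,0]],"angular":[[0,0,0],[0,0,0],[0,0,0],[0,0,0],[0,0,0],[0,0,0],[0,0,0],[0,0,0],[0,0,0],[0,0,0]]}'
```

```text
time: 23.35
tool_pos: [571.4, -385.7, 13.0]
tcp_rot: [-3.131, -0.005, -1.495]
contact_force: [-0.0, 0.1, 0.1]
grip_width: 50.3
time: 23.75
tool_pos: [570.8, -385.2, 11.4]
tcp_rot: [-3.133, -0.004, -1.495]
contact_force: [-0.3, 1.1, 0.0]
grip_width: 39.4
time: 24.75
tool_pos: [543.9, -256.5, 154.5]
tcp_rot: [-3.134, -0.002, -1.499]
contact_force: [0.7, 0.9, -1.1]
grip_width: 39.6
```

```bash
python3 -m jog '{"xyz":[[-0.17,1,0.2],[-0.17,1,0],[-0.17,1,0],[-0.17,1,0],[-0.17,1,0],[-0.17,1,0],[-0.17,1,0],[-0.17,1,0],[-0.17,1,0],[-0.17,1,0]],"angular":[[0,0,0],[0,0,0],[0,0,0],[0,0,0],[0,0,0],[0,0,0],[0,0,0],[0,0,0],[0,0,0],[0,0,0]]}'
python3 -m jog '{"xyz":[[-0.17,1,0],[-0.17,1,0],[-0.17,1,0],[-0.17,1,0],[-0.17,1,0],[-0.17,1,0],[-0.17,1,0],[-0.17,1,0],[-0.17,1,0],[-0.17,1,0]],"angular":[[0,0,0],[0,0,0],[0,0,0],[0,0,0],[0,0,0],[0,0,0],[0,0,0],[0,0,0],[0,0,0],[0,0,0]]}'
python3 -m jog '{"xyz":[[-0.1,1,0],[0,1,-0.5],[0,0.5,-0.8],[0,0,-0.8],[0,0,0]],"angular":[[0,0,0],[0,0,0],[0,0,0],[0,0,0],[0,0,0]]}'
```

```text
time: 25.75
tool_pos: [506.7, -47.8, 159.1]
tcp_rot: [-3.134, -0.002, -1.5]
contact_force: [-0.1, 0.3, 0.8]
grip_width: 39.5
time: 26.75
tool_pos: [469.7, 160.5, 159.9]
tcp_rot: [-3.133, -0.002, -1.5]
contact_force: [-0.1, 0.3, 0.6]
grip_width: 39.5
time: 27.25
tool_pos: [466.6, 215.5, 117.7]
tcp_rot: [-3.13, -0.001, -1.496]
contact_force: [-0.9, -0.6, -0.8]
grip_width: 39.2
```

```bash
python3 -m jog '{"xyz":[[-0.05,0,-1],[-0.05,0,-1],[-0.05,0,-1],[-0.05,0,-0.8],[-0.05,0,-0.3],[0,0,0]],"angular":[[0,0.1,0],[0,0,0],[0,0,0],[0,0,0],[0,0,0],[0,0,0]]}'
```

```text
time: 27.85
tool_pos: [464.3, 215.3, 37.7]
tcp_rot: [-3.134, 0.001, -1.497]
contact_force: [0.7, -0.6, 0.7]
grip_width: 39.4
```

```bash
python3 -m jog '{"xyz":[[0,0,-0.6],[0,0,-0.3],[0,0,0]],"angular":[[0,0,0],[0,0,0],[0,0,0]]}'
```

```text
time: 28.15
tool_pos: [466.0, 215.6, 20.5]
tcp_rot: [-3.13, 0.002, -1.498]
contact_force: [0.0, -0.1, 0.1]
grip_width: 39.3
```

```bash
python3 -m jog '{"xyz":[[0,0,-0.2],[0,0,0],[0,0,0],[0,0,0],[0,0,0]],"angular":[[0,0,0],[0,0,0],[0,0,0],[0,0,0],[0,0,0]]}' -0.12
python3 -m jog '{"xyz":[[0,0,1],[0,0,1],[0,0,1],[0,0,1],[0,0,1],[0,-0.5,1],[0,-1,1],[0,-1,0.5],[0,-1,0],[0,-1,0]],"angular":[[0,0,0],[0,0,0],[0,0,0],[0,0,0],[0,0,0],[0,0,0],[0,0,0],[0,0,0],[0,0,0],[0,0,0]]}'
python3 -m jog '{"xyz":[[0,-1,0],[0,-1,0],[0,-1,0],[0,-1,0],[0,-1,0],[0,-1,0],[0,-1,0],[0,-1,0],[0,-1,0],[0,-1,0]],"angular":[[0,0.1,0],[0,0,0],[0,0,0],[0,0,0],[0,0,0],[0,0,0],[0,0,0],[0,0,0],[0,0,0],[0,0,0]]}' -0.3
python3 - <<'E'
from h import *
cv2.imwrite("pics/side7.png",cv2.resize(capture("side")[60:360,230:430,::-1],None,fx=2,fy=2))
E
```

```text
time: 28.65
tool_pos: [466.9, 215.9, 17.3]
tcp_rot: [-3.128, 0.003, -1.498]
contact_force: [-0.3, 0.2, -0.4]
grip_width: 51.4
time: 29.65
tool_pos: [465.7, 124.9, 174.8]
tcp_rot: [-3.126, 0.002, -1.493]
contact_force: [1.1, 0.3, 0.0]
grip_width: 51.4
time: 30.65
tool_pos: [464.7, -83.3, 177.2]
tcp_rot: [-3.132, 0.003, -1.493]
contact_force: [0.2, 0.2, -0.1]
grip_width: 60.0
```

View pics/side7.png

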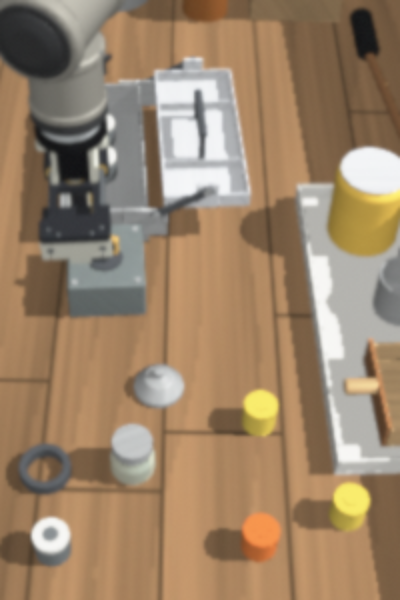

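```bash
python3 -m jog '{"xyz":[[-0.1,-1,0],[-0.1,-1,0],[-0.1,-1,0],[-0.1,-1,0],[-0.1,-1,0],[-0.1,-1,0],[-0.1,-1,0],[-0.1,-1,0],[-0.1,-1,0],[-0.1,-1,0]],"angular":[[0,0,0],[0,0,0],[0,0,0],[0,0,0],[0,0,0],[0,0,0],[0,0,0],[0,0,0],[0,0,0],[0,0,0]]}'
python3 -m jog '{"xyz":[[0,-1,0],[0,-1,-0.5],[0,-1,-0.7],[0,-1,-1],[0,-0.6,-1],[0,0,-0.5],[0,0,0]],"angular":[[0,0,0],[0,0,0],[0,0,0],[0,0,0],[0,0,0],[0,0,0],[0,0,0]]}'
python3 - <<'E'
from h import *
crop("side","s8",200,220,380,350,4)
E
```

```text
time: 31.7
tool_pos: [443.9, -289.4, 178.4]
tcp_rot: [-3.13, 0.002, -1.493]
contact_force: [0.2, 0.6, 0.3]
grip_width: 59.6
time: 32.4
tool_pos: [444.5, -385.1, 103.0]
tcp_rot: [-3.128, -0.0, -1.495]
contact_force: [-0.4, -0.7, -0.5]
grip_width: 59.9
```

View pics/s8.png

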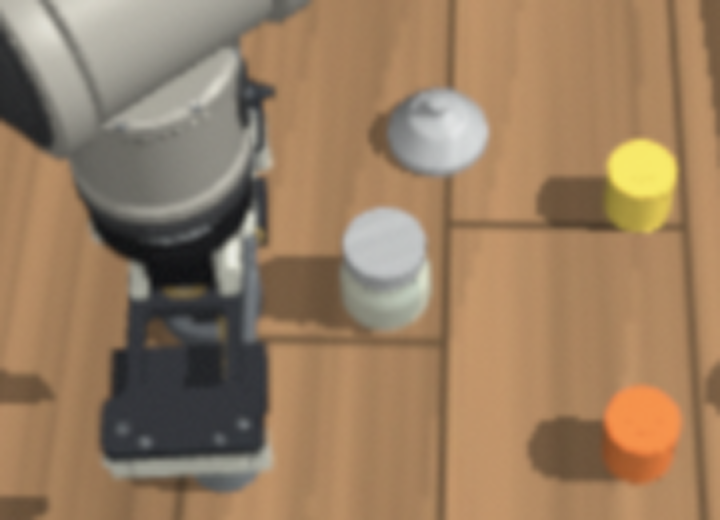

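```bash
python3 -m jog '{"xyz":[[-0.05,0,-1],[-0.05,0,-1],[0,0,-1],[0,0,-0.8],[0,0,0]],"angular":[[0,0.12,0],[0,0,0],[0,0,0],[0,0,0],[0,0,0]]}'
```

```text
time: 32.95
tool_pos: [446.5, -383.5, 32.9]
tcp_rot: [-3.133, -0.008, -1.491]
contact_force: [0.3, 0.1, -0.4]
grip_width: 59.4
```

```bash
python3 -m jog '{"xyz":[[-0.15,0,-0.6],[-0.05,0,-0.3],[0,0,0]],"angular":[[0.08,0.08,0],[0,0,0],[0,0,0]]}'
python3 -m jog '{"xyz":[[0,0,0],[0,0,0],[0,0,0],[0,0,0],[0,0,0],[0,0,0]],"angular":[[0,0,0],[0,0,0],[0,0,0],[0,0,0],[0,0,0],[0,0,0]]}' 1
```

```text
time: 33.25
tool_pos: [444.1, -383.7, 17.2]
tcp_rot: [-3.139, -0.002, -1.49]
contact_force: [1.2, 0.0, -0.3]
grip_width: 59.8
time: 33.85
tool_pos: [444.6, -384.5, 18.8]
tcp_rot: [-3.137, -0.004, -1.49]
contact_force: [-0.2, -0.8, -1.5]
grip_width: 39.7
```

```bash
python3 -m jog '{"xyz":[[0,0,0],[0,0,0],[0,0,-0.35]],"angular":[[0,0,0],[0,0,0],[0,0,0]]}' -0.1
python3 -m jog '{"xyz":[[0,0,0],[0,0,0],[0,0,0],[0,0,0]],"angular":[[0,0,0],[0,0,0],[0,0,0],[0,0,0]]}' 1
python3 -m jog '{"xyz":[[0,0,1],[0,0,1],[0,0,1],[0,0.3,1],[0,1,1],[0,1,1],[0,1,1],[0,1,0.2],[0.1,1,0],[0.1,1,0]],"angular":[[0,0,0],[0,0,0],[0,0,0],[0,0,0],[0,0,0],[0,0,0],[0,0,0],[0,0,0],[0,0,0],[0,0,0]]}'
```

```text
time: 34.15
tool_pos: [445.2, -385.1, 12.5]
tcp_rot: [-3.136, -0.006, -1.49]
contact_force: [0.5, 0.2, 1.0]
grip_width: 50.1
time: 34.55
tool_pos: [444.8, -384.7, 11.4]
tcp_rot: [-3.137, -0.004, -1.49]
contact_force: [0.2, -0.4, 0.5]
grip_width: 39.2
time: 35.55
tool_pos: [446.2, -254.1, 157.4]
tcp_rot: [-3.139, -0.001, -1.494]
contact_force: [0.3, -0.4, -1.2]
grip_width: 39.7
```

```bash
python3 -m jog '{"xyz":[[0.07,1,0],[0.07,1,0],[0.07,1,0],[0.07,1,0],[0.07,1,0],[0.07,1,0],[0.07,1,0],[0.07,1,0],[0.07,1,0],[0.07,1,0]],"angular":[[0,0,0],[0,0,0],[0,0,0],[0,0,0],[0,0,0],[0,0,0],[0,0,0],[0,0,0],[0,0,0],[0,0,0]]}'
python3 -m jog '{"xyz":[[0.07,1,0],[0.07,1,0],[0.07,1,0],[0.07,1,0],[0.07,1,0],[0.07,1,0],[0.07,1,0],[0.05,1,0],[0,0.8,-0.5],[0,0,-0.5]],"angular":[[0,0,0],[0,0,0],[0,0,0],[0,0,0],[0,0,0],[0,0,0],[0,0,0],[0,0,0],[0,0,0],[0,0,0]]}'
```

```text
time: 36.55
tool_pos: [454.4, -39.7, 148.8]
tcp_rot: [3.133, 0.006, -1.494]
contact_force: [0.0, 0.5, -0.4]
grip_width: 39.3
time: 37.55
tool_pos: [458.0, 149.1, 120.9]
tcp_rot: [3.123, 0.007, -1.49]
contact_force: [-0.5, -1.2, -0.8]
grip_width: 39.1
```

```bash
python3 -m jog '{"xyz":[[0.5,-0.45,0],[0.1,0,-0.8],[0,0,-1],[0,0,-0.8],[0,0,0]],"angular":[[-0.06,-0.18,0],[0,0,0],[0,0,0],[0,0,0],[0,0,0]]}'
```

```text
time: 38.05
tool_pos: [471.0, 135.1, 65.2]
tcp_rot: [-3.14, -0.004, -1.49]
contact_force: [0.7, 0.1, -0.4]
grip_width: 39.5
```

```bash
python3 -m jog '{"xyz":[[0,0.2,-0.8],[0,0,-0.8],[0,0,-0.4],[0,0,0]],"angular":[[0,0,0],[0,0,0],[0,0,0],[0,0,0]]}'
```

```text
time: 38.45
tool_pos: [474.1, 135.9, 26.4]
tcp_rot: [-3.135, -0.006, -1.493]
contact_force: [-0.9, -0.2, -0.6]
grip_width: 39.8
```

```bash
python3 -m jog '{"xyz":[[-0.1,0.2,-0.4],[0,0,0],[0,0,-0.1]],"angular":[[0,0,0],[0,0,0],[0,0,0]]}'
python3 -m jog '{"xyz":[[0,0,0],[0,0,0],[0,0,0],[0,0,0],[0,0,0]],"angular":[[0,0,0],[0,0,0],[0,0,0],[0,0,0],[0,0,0]]}' -0.12
python3 -m jog '{"xyz":[[0,0,1],[0,0,1],[0,0,1],[0,0,1],[0,0,1],[0,0,1],[0.5,0,1],[0.8,0,0.5],[1,0,0],[1,0,0]],"angular":[[0,0,0],[0,0,0],[0,0,0],[0,0,0],[0,0,0],[0,0,0],[0,0,1],[0,0,1],[0,0,1],[0,0,1]]}'
python3 - <<'E'
from h import *
crop("side","s9",240,60,390,210,4)
cv2.imwrite("pics/top9.png",capture("top")[:,:,::-1])
E
```

```text
time: 38.75
tool_pos: [473.6, 139.8, 17.7]
tcp_rot: [-3.131, -0.006, -1.494]
contact_force: [0.6, -0.4, -0.3]
grip_width: 39.3
time: 39.25
tool_pos: [474.4, 140.1, 18.9]
tcp_rot: [-3.129, -0.006, -1.493]
contact_force: [0.9, -1.0, -0.5]
grip_width: 51.3
time: 40.25
tool_pos: [538.6, 140.0, 176.1]
tcp_rot: [-3.131, -0.007, -1.059]
contact_force: [-0.2, 0.1, -0.8]
grip_width: 51.5
```

View pics/s9.png

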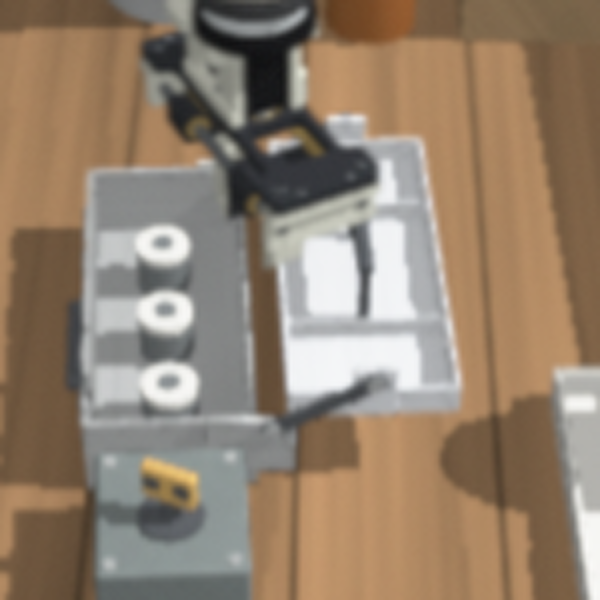

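View pics/top9.png

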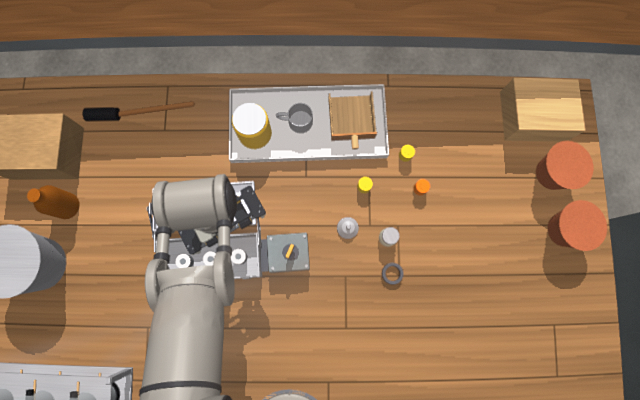

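```bash
python3 -m jog '{"xyz":[[0.5,0.5,0],[0.5,0.5,0],[0.5,0.5,0],[0.5,0.5,0],[0.5,0.5,0],[0.5,0.5,0],[0.3,0.5,0],[0,0.5,0],[0,0.2,0],[0,0,0]],"angular":[[0,0,1],[0,0,1],[0,0,1],[0,0,1],[0,0,1],[0,0,1],[0,0,1],[0,0,1],[0,0,1],[0,0,1]]}' -0.3
python3 -m jog '{"xyz":[[0,0,-1],[0,0,-0.7],[0,0,0]],"angular":[[0,0,0.5],[0,0,0],[0,0,0]]}'
```

```text
time: 41.35
tool_pos: [598.2, 226.3, 171.5]
tcp_rot: [-3.139, 0.003, -0.0]
contact_force: [-0.2, 0.1, 0.0]
grip_width: 59.9
time: 41.65
tool_pos: [595.2, 226.6, 136.2]
tcp_rot: [-3.14, 0.006, 0.051]
contact_force: [0.6, 0.4, 0.9]
grip_width: 59.7
```

```bash
python3 -m jog '{"xyz":[[0.6,0,0],[0,0,-0.6],[0,0,-0.9],[0,0,-0.3],[0,0,0]],"angular":[[0,-0.05,0.2],[0,0,0],[0,0,0],[0,0,0],[0,0,0]]}'
```

```text
time: 42.15
tool_pos: [608.7, 226.6, 100.2]
tcp_rot: [-3.14, -0.002, 0.07]
contact_force: [-0.7, -0.4, 0.5]
grip_width: 59.8
```

```bash
python3 -m jog '{"xyz":[[0,0,-0.2],[0,0,0],[0,0,0],[0,0,0],[0,0,0],[0,0,0],[0,0,0]],"angular":[[0,0,0],[0,0,0],[0,0,0],[0,0,0],[0,0,0],[0,0,0],[0,0,0]]}' 1
python3 -m jog '{"xyz":[[0,0,0],[0,0,0]],"angular":[[0,0,0],[0,0,0]]}' 1
```

```text
time: 42.85
tool_pos: [608.3, 226.8, 98.3]
tcp_rot: [-3.14, -0.002, 0.069]
contact_force: [-3.1, -0.4, 3.1]
grip_width: 12.2
time: 43.05
tool_pos: [608.3, 226.7, 98.4]
tcp_rot: [-3.14, -0.002, 0.07]
contact_force: [-1.0, 0.3, 0.0]
grip_width: 11.9
```

Gripped at the open end. Swing back (reverse arc).

```bash
python3 -m jog '{"xyz":[[-0.34,-0.024,0.5],[-0.41,-0.03,0.44],[-0.47,-0.034,0.37],[-0.52,-0.037,0.3],[-0.56,-0.04,0.22],[-0.58,-0.04,0.18]],"angular":[[0,0,0],[0,0,0],[0,0.1,0],[0,0.1,0],[0,0.1,0],[0,0.1,0]]}'
```

```text
time: 43.65
tool_pos: [548.2, 222.4, 139.0]
tcp_rot: [-3.136, 0.04, 0.069]
contact_force: [3.9, 1.2, -20.8]
grip_width: 11.2
```

```bash
python3 -m jog '{"xyz":[[-0.6,-0.043,-0.05],[-0.6,-0.043,-0.06],[-0.58,-0.041,-0.14],[-0.55,-0.04,-0.22]],"angular":[[0,-0.15,0],[0,-0.15,0],[0,-0.1,0],[0,0,0]]}'
```

```text
time: 44.05
tool_pos: [501.6, 218.9, 131.7]
tcp_rot: [-3.138, -0.013, 0.069]
contact_force: [11.6, 2.2, -17.7]
grip_width: 11.4
```

```bash
python3 -m jog '{"xyz":[[-0.47,-0.034,-0.36],[-0.43,-0.03,-0.38],[-0.37,-0.027,-0.42],[-0.32,-0.023,-0.46]],"angular":[[0,0.05,0],[0,0.05,0],[0,0,0],[0,0,0]]}'
```

```text
time: 44.45
tool_pos: [469.7, 216.7, 103.0]
tcp_rot: [-3.136, -0.012, 0.069]
contact_force: [5.7, 0.1, -1.1]
grip_width: 11.5
```

```bash
python3 -m jog '{"xyz":[[-0.1,0,-0.2],[-0.1,0,-0.15],[0,0,-0.1],[0,0,0]],"angular":[[0,0,0],[0,0,0],[0,0,0],[0,0,0]]}'
```

```text
time: 44.85
tool_pos: [467.9, 216.5, 100.2]
tcp_rot: [-3.136, -0.025, 0.07]
contact_force: [5.9, 0.8, -7.2]
grip_width: 11.4
```

```bash
python3 -m jog '{"xyz":[[-0.05,0,-0.25],[-0.05,0,-0.2],[0,0,-0.2],[0,0,0]],"angular":[[0,0.15,0],[0,0.1,0],[0,0,0],[0,0,0]]}'
```

```text
time: 45.25
tool_pos: [468.3, 216.8, 99.4]
tcp_rot: [-3.132, -0.01, 0.071]
contact_force: [6.1, 0.1, -8.1]
grip_width: 11.9
```

```bash
python3 -m jog '{"xyz":[[-0.2,0,-0.4],[-0.1,0,-0.4]],"angular":[[0,0,0],[0,0,0]]}'
python3 - <<'E'
from h import *
crop("side","s10",240,60,390,210,4)
print(bot.get_obs())
E
```

```text
time: 45.45
tool_pos: [468.2, 218.0, 91.6]
tcp_rot: [-3.129, -0.027, 0.071]
contact_force: [-6.5, -2.7, 39.5]
grip_width: 11.9
{'time': 45.5, 'joint_positions': array([0.28338769, 0.46436502, 1.75508042, 0.0086272 , 0.89322075,
       0.20677558]), 'dq': array([ 0.0013504 , -0.00395457, -0.01234509,  0.00158465,  0.02020453,
       -0.00108195]), 'tau': array([  0.32768265, -26.5331018 , -11.73573911,   0.47893547,
        -0.82441047,   0.05256234]), 'tool_pos': array([468.00704651, 218.09634002,  91.17973465]), 'tcp_rot': array([-3.12892514, -0.02687991,  0.07113059]), 'contact_force': array([-2.28433665, -2.7290666 , 33.8060854 ]), 'moment': array([-0.41665787,  0.05534494,  0.06256059]), 'grip_width': 11.547968199737996}
```

View pics/s10.png

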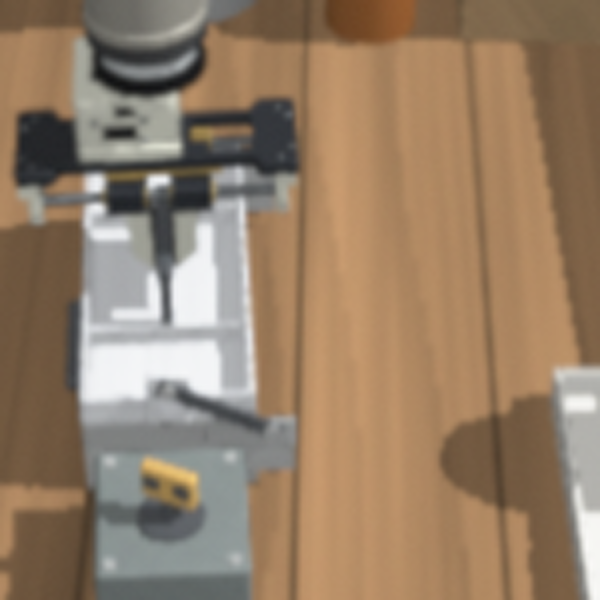

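```bash
python3 -m jog '{"xyz":[[0,0,0],[0,0,0],[0,0,0],[0,0,0]],"angular":[[0,0,0],[0,0,0],[0,0,0],[0,0,0]]}' -0.3
python3 -m jog '{"xyz":[[0,0,1],[0,0,1],[0,0,1],[0,-0.8,0],[0,-1,0],[0,-1,0],[0,-1,0],[0,-1,0],[0,-1,0],[0,-1,0]],"angular":[[0,0.2,0],[0,0,0],[0,0,0],[0,0,0],[0,0,1],[0,0,1],[0,0,1],[0,0,1],[0,0,1],[0,0,1]]}'
python3 -m jog '{"xyz":[[0.1,-1,0],[0.1,-1,0],[0.1,-1,0],[0.1,-1,0],[0,-0.4,0]],"angular":[[0,0,1],[0,0,1],[0,0,1],[0,0,1],[0,0,1]]}'
python3 - <<'E'
from h import *
crop("top","t11",140,190,340,310,4)
crop("side","s11",240,60,390,210,4)
E
```

```text
time: 45.9
tool_pos: [465.1, 218.1, 90.5]
tcp_rot: [-3.129, -0.021, 0.071]
contact_force: [-0.4, -0.3, -1.2]
grip_width: 39.2
time: 46.9
tool_pos: [457.9, 79.1, 144.5]
tcp_rot: [-3.124, 0.021, 0.727]
contact_force: [-0.3, -0.2, -0.2]
grip_width: 59.8
time: 47.4
tool_pos: [462.9, -13.1, 140.8]
tcp_rot: [-3.114, 0.025, 1.272]
contact_force: [-0.7, -0.2, 0.3]
grip_width: 59.5
```

View pics/t11.png

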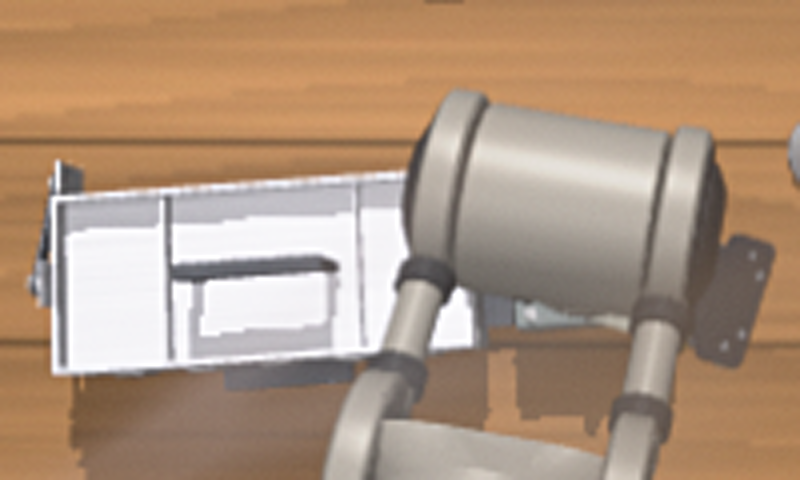

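View pics/s11.png

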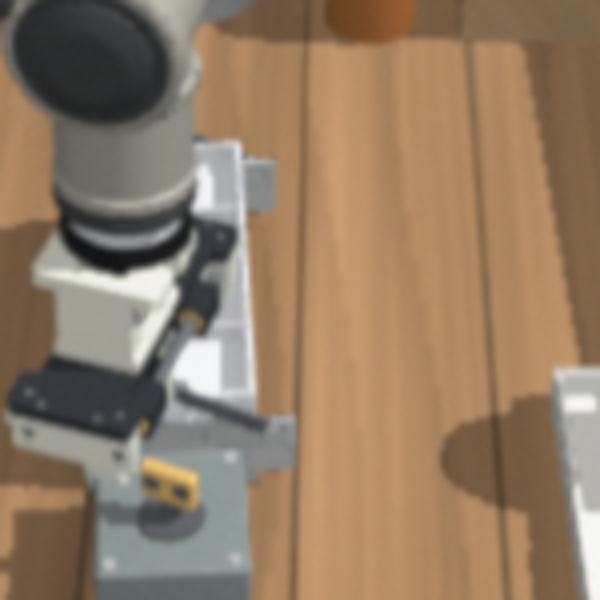

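```bash
python3 -m jog '{"xyz":[[0.5,0.15,0],[0.4,0.1,0],[0,0,0]],"angular":[[0.1,-0.2,-0.2],[0.05,-0.12,-0.25],[0,0,0]]}'
```

```text
time: 47.8
tool_pos: [481.8, -5.7, 140.0]
tcp_rot: [-3.141, -0.004, 1.21]
contact_force: [0.6, 0.1, -0.7]
grip_width: 59.5
```

```bash
python3 -m jog '{"xyz":[[0,-0.05,-0.8],[0,0,-0.8],[0,0,0]],"angular":[[0,0,0.1],[0,0,0],[0,0,0]]}'
python3 - <<'E'
from h import *
crop("side","s12",240,100,360,210,5)
E
```

```text
time: 48.1
tool_pos: [482.6, -5.0, 107.5]
tcp_rot: [3.141, -0.005, 1.22]
contact_force: [0.2, 0.5, -0.6]
grip_width: 59.6
```

View pics/s12.png

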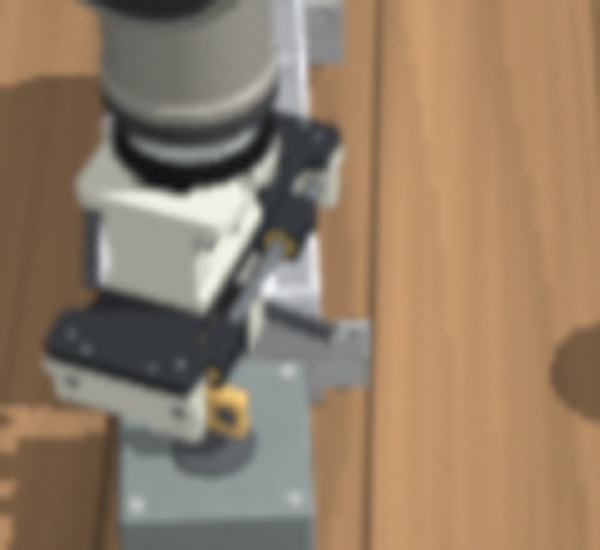

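```bash
python3 -m jog '{"xyz":[[0,-0.1,-0.8],[0,0,-0.6],[0,0,0]],"angular":[[0,0,0],[0,0,0],[0,0,0]]}'
```

```text
time: 48.45
tool_pos: [484.9, -6.6, 82.2]
tcp_rot: [3.136, -0.006, 1.22]
contact_force: [0.0, -0.6, -0.1]
grip_width: 60.1
```

```bash
python3 -m jog '{"xyz":[[-0.1,0,-0.25],[0,0,0],[0,0,0],[0,0,0],[0,0,0],[0,0,0]],"angular":[[0,0,0],[0,0,0],[0,0,0],[0,0,0],[0,0,0],[0,0,0]]}' 1
python3 -m jog '{"xyz":[[0,0,0],[0,0,0],[0,0,0]],"angular":[[0,0,0],[0,0,0],[0,0,0]]}' 1
python3 -c "
from plant import bot;o=bot.get_obs();print(o['moment'],o['joint_positions'])"
```

```text
time: 49.05
tool_pos: [484.6, -6.5, 80.2]
tcp_rot: [3.131, -0.007, 1.22]
contact_force: [0.9, 2.7, -0.5]
grip_width: 16.4
time: 49.35
tool_pos: [485.4, -4.0, 80.3]
tcp_rot: [3.13, -0.011, 1.218]
contact_force: [-0.9, -0.2, 0.8]
grip_width: 10.0
[-0.43856128 -0.09860209 -0.17720283] [-0.17228151  0.44213297  1.83644593  0.01221689  0.85005135 -1.39858473]
```

```bash
python3 -m jog '{"xyz":[[0,0,0],[0,0,0],[0,0,0],[0,0,0],[0,0,0]],"angular":[[0,0,-1],[0,0,-1],[0,0,-1],[0,0,-1],[0,0,-1]]}'
python3 -c "
from plant import bot;o=bot.get_obs();print(o['moment'],o['joint_positions'])"
```

```text
time: 49.85
tool_pos: [484.9, -4.6, 80.2]
tcp_rot: [3.131, -0.009, 0.678]
contact_force: [0.4, 1.0, 0.7]
grip_width: 9.8
[-0.08173837  0.04810048  0.07478801] [-1.67696288e-01  4.41538562e-01  1.83761640e+00 -4.16988056e-05
  8.48097463e-01 -8.45314442e-01]
```

```bash
python3 -m jog '{"xyz":[[0,0,0],[0,0,0],[0,0,0],[0,0,0],[0,0,0],[0,0,0],[0,0,0],[0,0,0],[0,0,0],[0,0,0]],"angular":[[0,0,-1],[0,0,-1],[0,0,-1],[0,0,-1],[0,0,-1],[0,0,-1],[0,0,-1],[0,0,-1],[0,0,-1],[0,0,-1]]}'
python3 -c "
from plant import bot;o=bot.get_obs();print(o['moment'],o['joint_positions'])"
```

```text
time: 50.85
tool_pos: [483.5, -4.8, 80.2]
tcp_rot: [3.132, -0.005, -0.413]
contact_force: [1.5, 1.5, -0.2]
grip_width: 9.9
[0.12700728 0.07123978 0.08381164] [-0.16142025  0.44550881  1.83018701 -0.01426675  0.86329804  0.2605344 ]
```

```bash
python3 -m jog '{"xyz":[[0,0,0],[0,0,0],[0,0,0],[0,0,0],[0,0,0],[0,0,0]],"angular":[[0,0,-1],[0,0,-1],[0,0,-1],[0,0,-1],[0,0,-1],[0,0,-1]]}'
python3 -m jog '{"xyz":[[0,0,0],[0,0,0],[0,0,0],[0,0,0],[0,0,1],[0,0,1],[0,0,0]],"angular":[[0,0,0],[0,0,0],[0,0,0],[0,0,0],[0,0,0],[0,0,0],[0,0,0]]}' -0.1
python3 - <<'E'
from h import *
crop("side","s13",240,100,360,210,5)
E
```

```text
time: 51.45
tool_pos: [482.8, -4.2, 80.2]
tcp_rot: [3.132, -0.003, -1.068]
contact_force: [1.1, 1.3, 0.3]
grip_width: 9.8
time: 52.15
tool_pos: [482.2, -4.7, 120.9]
tcp_rot: [3.13, -0.002, -1.06]
contact_force: [0.3, 0.4, 0.2]
grip_width: 50.2
```

View pics/s13.png

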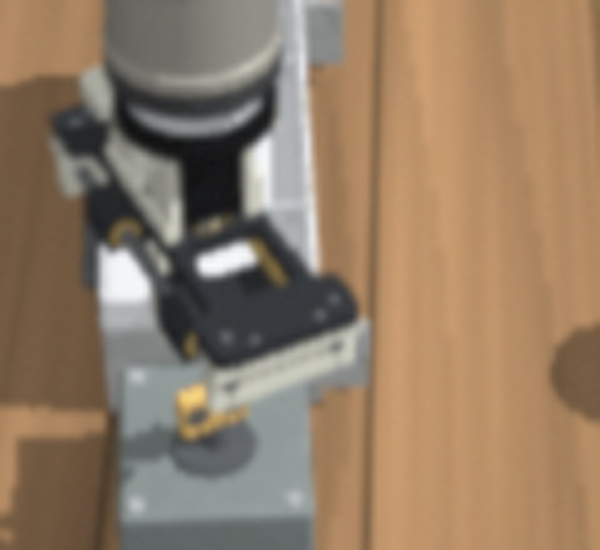

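```bash
python3 -m jog '{"xyz":[[0,0,0],[0,0,0],[0,0,0],[0,0,0],[0,0,0],[0,0,0],[0,0,0],[0,0,0],[0,0,0],[0,0,0]],"angular":[[0,0,1],[0,0,1],[0,0,1],[0,0,1],[0,0,1],[0,0,1],[0,0,1],[0,0,1],[0,0,1],[0,0,1]]}'
python3 -m jog '{"xyz":[[0,0,0],[0,0,0],[0,0,0],[0,0,0],[0,0,0],[0,0,0],[0,0,0],[0,0,0],[0,0,0],[0,0,0]],"angular":[[0,0,1],[0,0,1],[0,0,1],[0,0,1],[0,0,1],[0,0,1],[0,0,1],[0,0,1],[0,0,1],[0,0,1]]}'
python3 -m jog '{"xyz":[[0,0,0],[0,0,0],[0,0,0],[0,0,0],[0,0,0],[0,0,0],[0,0,0],[0,0,0]],"angular":[[0,0,1],[0,0,1],[0,0,1],[0,0,1],[0,0,1],[0,0,1],[0,0,1],[0,0,1]]}'
```

```text
time: 53.2
tool_pos: [475.9, -4.1, 109.0]
tcp_rot: [3.125, 0.014, 0.033]
contact_force: [1.2, -0.4, -0.1]
grip_width: 50.6
time: 54.2
tool_pos: [481.1, -9.4, 105.7]
tcp_rot: [3.11, 0.01, 1.13]
contact_force: [1.4, 0.8, 0.3]
grip_width: 50.1
time: 55.0
tool_pos: [476.4, -8.8, 96.8]
tcp_rot: [3.121, 0.007, 2.008]
contact_force: [0.6, -0.5, 1.1]
grip_width: 50.7
```

```bash
python3 -m jog '{"xyz":[[0,0,0.8],[0.3,0.15,0]],"angular":[[0,0,0.4],[0,0,0.2]]}'
python3 - <<'E'
from h import *
crop("side","s14",240,100,360,210,5)
E
```

```text
time: 55.2
tool_pos: [480.7, -5.8, 110.6]
tcp_rot: [3.125, 0.004, 2.076]
contact_force: [-0.7, 0.2, -0.7]
grip_width: 50.4
```

View pics/s14.png

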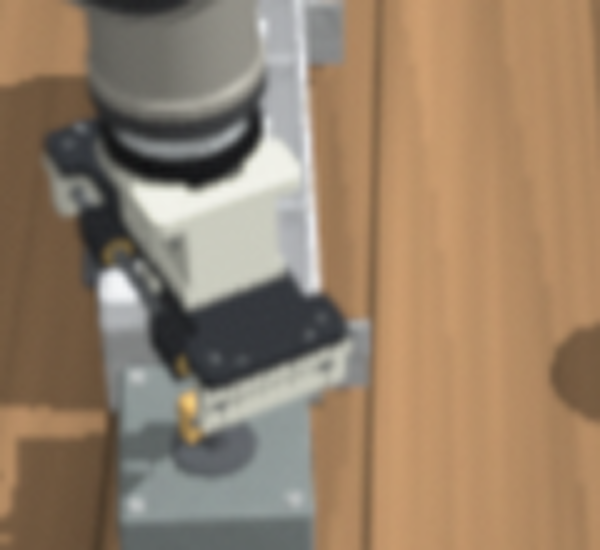

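```bash
python3 -m jog '{"xyz":[[0.1,0.05,-0.7],[0,0,-0.7],[0,0,0]],"angular":[[-0.08,0.14,0],[0,0,0],[0,0,0]]}'
python3 -m jog '{"xyz":[[0,0,0],[0,0,0],[0,0,0],[0,0,0],[0,0,0],[0,0,0],[0,0,0],[0,0,0]],"angular":[[0,0,0],[0,0,0],[0,0,0],[0,0,0],[0,0,0],[0,0,0],[0,0,0],[0,0,0]]}' 1
```

```text
time: 55.55
tool_pos: [483.3, -3.6, 78.2]
tcp_rot: [-3.139, 0.003, 2.075]
contact_force: [0.6, -0.6, -0.2]
grip_width: 50.3
time: 56.35
tool_pos: [483.6, -3.8, 78.4]
tcp_rot: [-3.14, 0.003, 2.075]
contact_force: [-0.1, -0.7, -1.3]
grip_width: 10.6
```

```bash
python3 -m jog '{"xyz":[[0,0,0],[0,0,0],[0,0,0],[0,0,0],[0,0,0],[0,0,0],[0,0,0],[0,0,0],[0,0,0],[0,0,0]],"angular":[[0,0,-1],[0,0,-1],[0,0,-1],[0,0,-1],[0,0,-1],[0,0,-1],[0,0,-1],[0,0,-1],[0,0,-1],[0,0,-1]]}'
python3 -m jog '{"xyz":[[0,0,0],[0,0,0],[0,0,0],[0,0,0],[0,0,0],[0,0,0],[0,0,0],[0,0,0],[0,0,0],[0,0,0]],"angular":[[0,0,-1],[0,0,-1],[0,0,-1],[0,0,-1],[0,0,-1],[0,0,-1],[0,0,-1],[0,0,-1],[0,0,-1],[0,0,-1]]}'
python3 -c "
from plant import bot;o=bot.get_obs();print(o['moment'],o['joint_positions'])"
```

```text
time: 57.35
tool_pos: [483.6, -3.2, 78.4]
tcp_rot: [-3.14, 0.003, 0.987]
contact_force: [-0.0, -0.3, -1.5]
grip_width: 10.2
time: 58.35
tool_pos: [484.1, -3.0, 78.4]
tcp_rot: [-3.141, 0.002, -0.103]
contact_force: [-1.1, -0.6, -1.6]
grip_width: 10.0
[-0.07540261 -0.19681746  0.17091018] [-1.65333189e-01  4.50413959e-01  1.82821335e+00  1.21150347e-03
  8.64781243e-01 -6.34903196e-02]
```

```bash
python3 -m jog '{"xyz":[[0,0,0],[0,0,0],[0,0,0],[0,0,0]],"angular":[[0,0,0],[0,0,0],[0,0,0],[0,0,0]]}' 0.2
python3 -m jog '{"xyz":[[0,-0.1,0],[0,0,0],[0,0,0],[0,0,0],[0,0,0],[0,0,0]],"angular":[[0,0,0],[0,0,0],[0,0,0],[0,0,0],[0,0,0],[0,0,0]]}' 1
python3 -m jog '{"xyz":[[0,0,0],[0,0,0],[0,0,0],[0,0,0],[0,0,0],[0,0,0],[0,0,0],[0,0,0],[0,0,0],[0,0,0]],"angular":[[0,0,-1],[0,0,-1],[0,0,-1],[0,0,-1],[0,0,-1],[0,0,-1],[0,0,-1],[0,0,-1],[0,0,-1],[0,0,-1]]}'
python3 -c "
from plant import bot;o=bot.get_obs();print(o['moment'],o['joint_positions'])"
```

```text
time: 58.75
tool_pos: [484.1, -2.8, 78.8]
tcp_rot: [-3.14, 0.001, -0.098]
contact_force: [0.1, -0.6, -0.1]
grip_width: 35.2
time: 59.35
tool_pos: [484.0, -5.0, 78.9]
tcp_rot: [-3.14, 0.002, -0.095]
contact_force: [-0.8, -0.8, 0.5]
grip_width: 9.9
time: 60.35
tool_pos: [482.6, -4.1, 78.9]
tcp_rot: [3.141, 0.004, -1.18]
contact_force: [0.3, 0.6, 0.4]
grip_width: 10.2
[ 0.07072085 -0.03080944  0.15264565] [-0.16980177  0.44764395  1.83150651  0.00449619  0.86478937  1.00753042]
```

```bash
for i in 1 2; do :; done; python3 -m jog '{"xyz":[[0,0,0],[0,0,0],[0,0,0]],"angular":[[0,0,-1],[0,0,-0.8],[0,0,-0.6]]}'
python3 -c "
from plant import bot;o=bot.get_obs();print(o['moment'],o['joint_positions'][5])"
python3 -m jog '{"xyz":[[0,0,0],[0,0,0]],"angular":[[0,0,-0.6],[0,0,-0.6]]}'
python3 -c "
from plant import bot;o=bot.get_obs();print(o['moment'],o['joint_positions'][5])"
```

```text
time: 60.65
tool_pos: [482.5, -3.7, 78.9]
tcp_rot: [3.141, 0.004, -1.443]
contact_force: [0.7, -0.1, 0.5]
grip_width: 10.0
[0.04321653 0.01757366 0.1732221 ] 1.2695896958838726
time: 60.85
tool_pos: [482.5, -3.5, 78.8]
tcp_rot: [3.141, 0.004, -1.573]
contact_force: [-0.7, 1.3, 0.4]
grip_width: 10.0
[0.0023728  0.07840646 0.21987792] 1.4000835016606377
```

```bash
python3 -m jog '{"xyz":[[0,0,0],[0,0,0]],"angular":[[0,0,-0.6],[0,0,-0.6]]}'
python3 -c "
from plant import bot;o=bot.get_obs();print(o['moment'],o['joint_positions'][5])"
python3 -m jog '{"xyz":[[0,0,0],[0,0,0]],"angular":[[0,0,-0.6],[0,0,-0.6]]}'
python3 -c "
from plant import bot;o=bot.get_obs();print(o['moment'],o['joint_positions'][5])"
```

```text
time: 61.05
tool_pos: [482.5, -3.4, 78.9]
tcp_rot: [3.141, 0.004, -1.703]
contact_force: [-0.0, 1.5, 0.5]
grip_width: 10.9
[0.0668547  0.02728521 0.56205677] 1.5302141116966173
time: 61.25
tool_pos: [482.7, -3.4, 78.9]
tcp_rot: [-3.141, 0.003, -1.83]
contact_force: [-0.1, 0.9, 1.2]
grip_width: 12.0
[0.05457936 0.01993943 0.87362877] 1.6588384611606288
```

```bash
python3 -m jog '{"xyz":[[0,0,0],[0,0,0],[0,0,0],[0,0,0],[0,0,0]],"angular":[[0,0,0],[0,0,0],[0,0,0],[0,0,0],[0,0,0]]}' -0.1
python3 -m jog '{"xyz":[[0,0,1],[0,0,1],[0,0,1],[0,0,1],[0,0,1],[0,0,0.5],[0,-1,0],[0,-1,0],[0,-1,0],[0,-1,0]],"angular":[[0,0,0],[0,0,0],[0,0,0],[0,0,0],[0,0,0],[0,0,0],[0,0,0],[0,0,0],[0,0,0],[0,0,0]]}'
python3 -m jog '{"xyz":[[0,-1,0],[0,-1,0],[0,-1,0],[0,-1,0],[0,-1,0],[0,-1,0]],"angular":[[0,0,0],[0,0,0],[0,0,0],[0,0,0],[0,0,0],[0,0,0]]}'
python3 - <<'E'
from h import *
cv2.imwrite("pics/top15.png",capture("top")[:,:,::-1])
cv2.imwrite("pics/side15.png",capture("side")[:,:,::-1])
crop("top","t15",140,210,320,300,4)
crop("side","s15",240,80,330,230,4)
E
```

```text
time: 61.75
tool_pos: [482.8, -3.3, 78.9]
tcp_rot: [-3.141, 0.004, -1.827]
contact_force: [0.7, -0.1, -0.1]
grip_width: 47.4
time: 62.75
tool_pos: [481.1, -83.4, 192.0]
tcp_rot: [3.139, 0.004, -1.821]
contact_force: [-0.3, 0.5, 0.6]
grip_width: 50.6
time: 63.35
tool_pos: [479.3, -207.8, 189.0]
tcp_rot: [3.134, 0.006, -1.82]
contact_force: [-0.1, -0.1, -0.3]
grip_width: 50.4
```

View pics/t15.png

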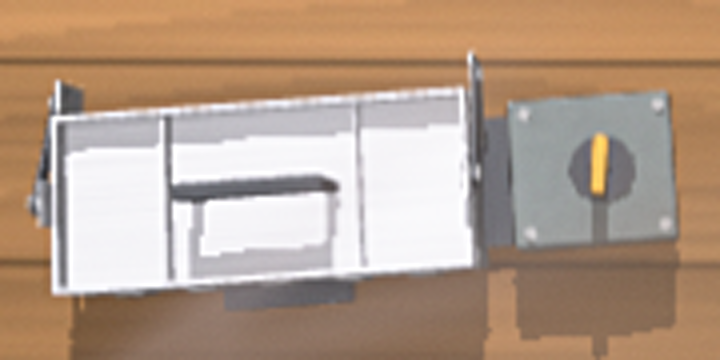

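View pics/s15.png

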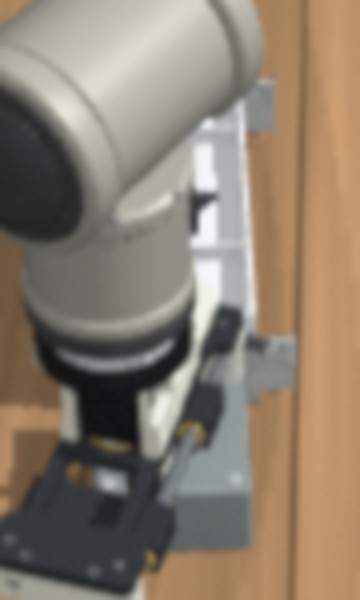

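View pics/side15.png

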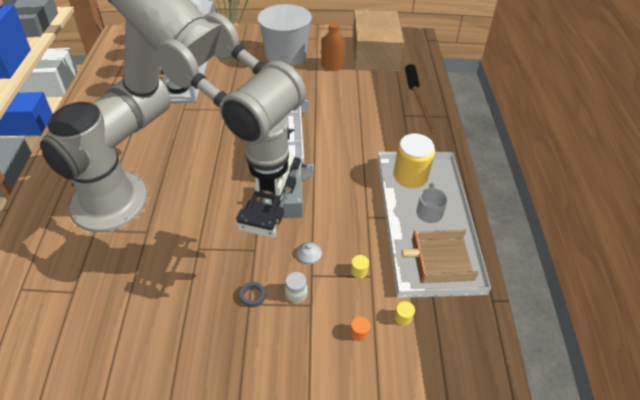

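```bash
python3 - <<'E'
from h import *
crop("top","t16",270,230,310,270,14)
f=lambda x,y:atz("top",140+x/4,210+y/4,107)
d=f(601,135)-f(597,192); print(np.degrees(np.arctan2(d[1],d[0])),np.linalg.norm(d))
E
```

```text
-3.443429668067001 36.74834644613262
```

View pics/t16.png

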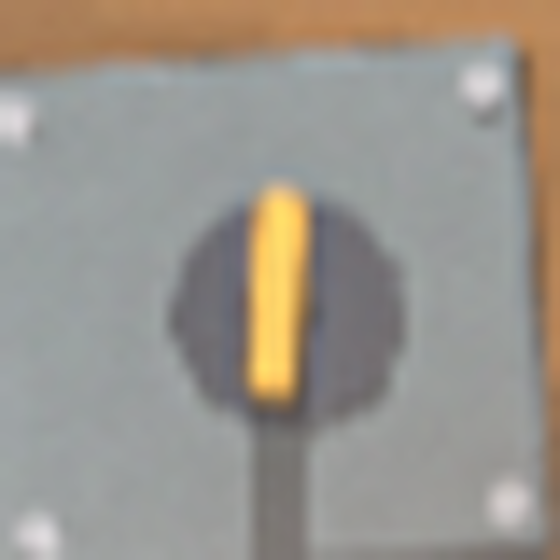

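View pics/top15.png

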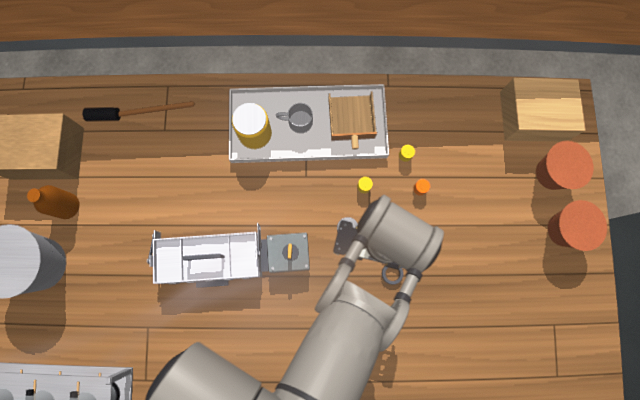

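```bash
python3 -c "
from plant import bot;print(bot.close_job())"
```

```text
the job is handed in; nothing more can be done
None
```

The job is done and handed in at about 63 s, well inside the 210 s limit. I opened the tray to its rear stop and stood the three cartridges that were out in the hopper. I then closed the tray and wound the key clockwise in three part turns to its stop.

**Last checks, all in agreement:**
- **Tray:** in the top view its corners are in the same place as in the first closed picture.
- **Key:** the moment rose from about 0.2 to 0.87 N m and the jaws began to slip. The wing's final direction is about -3.4° against about -2.6° expected at 6.4 rad, taking the wing to lie along the feeder's x at zero.
- **Cartridges:** a picture before closing showed all three upright in the hopper, and none are left on the table.
- **Other things:** cap, jar, collar and the orange and yellow look-alikes looked unmoved. The collar and cap were partly hidden by the arm in the final top view but clear in the side view.

**Not fully smooth:**
- **Force on the tray:** I pressed it onto its stops at about 40 N, measured at the wrist, once open and once closed.
- **Winding:** on the first turn back the tool drifted down to wing height, but I saw no sign that the key moved.

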